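# Draw a blind plug from an assembly fixture with a screw-in puller

## Task

The flush square plug has to come out of the grey assembly fixture: take the puller from its stand, feel for the thread in the plug's face with light pressure, and screw it in clockwise until its shoulder is fully home. Then draw the plug straight up out of its pocket with the puller and stand it upright on the floor of the empty black tray, the puller still screwed in, and let go. Work gently, touch the plug only with the puller, and leave the circuit board, flask and screwdriver alone.

Things in the scene. Friction and masses are not known exactly. Their poses are not given: they have to be found in the camera images.
- fixture: Grey assembly fixture, a fixed block 120 x 110 mm (its x, y) and 64 mm high, origin at the centre of its underside on the table, z up. In the middle of its top is a square pocket 42 x 42 mm, 46 mm deep, holding the plug; two spring pads in the pocket's y walls grip the plug.
- plug: Steel plug, 40 x 40 x 46 mm, 0.35 to 0.5 kg, in the fixture's pocket with its top flush with the fixture's top, its axes parallel to the fixture's; origin at the centre of its underside. It cannot turn in the pocket by more than about 3 degrees. It takes about 12 to 20 N to draw, weight included.
- plug_face (a point): Centre of the plug's top face, 46 mm above its origin, axes as the plug's. A brass insert here has a central hole (13 mm wide, 26 deep) and two opposite entry slots 7.2 mm wide, 14 mm long from the centre, for the puller's cross pin. Their line lies along the plug's x axis give or take 30 degrees, unmeasured: find it by feel. The pin fits within about 5 degrees of it.
- thread (a point): On the plug's axis, 11 mm under its face: where the cross pin ends when home. Pin riding on the face: shoulder 13.5 mm above the face; dropped in the slots: 4 mm. Then turning clockwise (from above) about 50 degrees lowers it the last 4 mm until shoulder meets face; further turning does nothing and is blocked at 80, the other way by the slot. Home: 1 to 2 mm of axial play before the plug lifts.
- puller: Puller, 0.14 kg, 72 mm long, standing upright in the stand, origin at the centre of the underside of its shoulder (steel disc, 38 mm wide, 6 thick), z up along the rod, x along the handle bar. Below, a rod 9.6 mm wide with blunt nose reaches 22 mm down; a cross pin, 5 mm thick, flat below, 28 mm long, goes through it along x, its axis 11 mm below the origin. A half turn makes no difference.
- puller_grip (a point): Centre of the puller's black handle bar, 33 mm above the puller's origin, axes as the puller's. The bar is 50 mm long (x), 16 mm thick (y, the way to grip it) and 34 mm high.
- puller_foot (a point): Centre of the underside of the puller's shoulder (the same point as the puller's origin), to be compared with plug_face. Metal lands hard on metal: touch the face at 15 mm/s or slower and stop at the first few newtons.
- stand: Fixed black block 70 x 70 x 40 mm, origin at the centre of its underside; the puller's shoulder rests on its top, the rod hangs loose in a hole of 31 mm diameter.
- tray: Fixed empty open black tray 120 x 120 mm outside, 24 mm high, walls 4 mm, inner floor 5 mm above its underside; origin at the centre of its underside.
- board: Bystander: loose green circuit board 90 x 130 mm, up to 18 mm high, origin under its centre.
- flask: Bystander: white plastic bottle, 52 mm diameter, 120 mm high, origin under its centre.
- driver: Bystander: screwdriver with black handle lying on the bench, about 200 mm long.
Mind the look-alikes: they are no part of the job. Several things look just like the fixture: the one meant starts farthest from the robot's base.

How it is judged:
By the outcome, as a careful person would: the job done as asked, in the order asked, and still so for the second after the job is handed in, with the robot touching nothing.
It also fails if it takes over 72 s, if anything falls off the work surface, if the arm or the gripper's body presses on something with over 40 N, if the wrist force passes 120 N, or if a joint passes its speed limit or range.

## Robot

A 7-joint arm with a two-finger parallel gripper is mounted at the origin on the work surface. World frame = base frame: x ahead of the robot, y to its left, z up, the work surface at z = 0. Lengths are in m, angles in rad, forces in N, time in s.
With the tool pointing down it reaches from about 0.425 to 0.875 m from the base axis. Payload 9.9 kg.
Tool frame: the origin (TCP) lies midway between the tips of the shut fingers; the grasp point (between the pads) lies 19 mm behind it; x points along the fingers, z is the direction in which the jaws open and shut, and the axes are right-handed (so a half turn about x gives the same grasp; the last joint's range is limited). The gripper opens to 85 mm and grips with 20 to 120 N. Pads are 22 mm wide; open, the fingers measure 114 mm over their backs; the gripper's body (76 mm by 85 mm) begins 54 mm behind the grasp point. The pads swing forward as they close: fully open they stand 13 mm farther back than shut.
Start: joints at [1.114, 0.576, 0.025, 1.437, -0.015, 1.129, -0.057], TCP at [0.246, -0.629, 0.231] pointing down, gripper open.
Joint ranges: [-2.76, 2.76], [-0.34, 2.15], [-1.52, 1.57], [0.19, 2.46], [-1.09, 4.23], [0.17, 1.99], [-2.82, 2.82]. Speed limits (rad/s): [2.22, 2.22, 3.01, 3.01, 3.14, 3.14, 3.14].

## Interface

Orientations are given as a unit quaternion [x, y, z, w].
In Python, from plant import bot, viewer, finder gives the robot as it stands. The module is installed in compiled form; this text tells all that it offers.
- The arm moves only by the tool apply_moves, never from a script. Its argument "plan" is a list of rows, each a list of 5 numbers: the finger opening in m, from 0 to 0.0854, then the shift along the world's x, y, z in m, then the turn about the world's z in rad. A call has exactly 8 rows; each row is the pose to reach, as a shift and turn from the pose measured when the call began; what a row does not reach only later rows make up. A row lasts 1/10 s, in which the tool goes at most 50 mm and 8.59 degrees, less where a joint would pass 70% of its speed; a pose out of reach is approached as far as the arm can. A call with a gripper value outside its range is refused whole. The fingers move at their own pace and stop on an object; "grip_force" is the grip in N (left out, the last holds). Time passes only in rows, so rows that repeat a pose let the fingers close, or fill a call up. It gives the time, the measured TCP pose, the force and the opening at its end, in the units of the state.
- bot.observe(): the state, without advancing time (a new reading comes with each control period).
- viewer.snapshot(name): name is "side" or "top" or "wrist"; returns the picture (384x512x3 uint8, red, green, blue); there is no depth.
- viewer.camera_params(name): a dict with "camera_matrix" (3x3 intrinsics, pixels), "world_to_cam" (4x4, takes a point from world to camera coordinates). Camera axes: x right, y up, looking along -z (the intrinsics and any distortion apply to the point x, -y, -z); pixel columns grow to the right and rows downward; lengths in m; the calibration is good to about 2 mm. A picture is of the moment at which its call begins: read the wrist's pose just before it. camera_params takes no time and is no camera call; for the wrist camera it gives the pose at the moment of the call.
- bot.close_job(): hands the job in, once; it reports no verdict.
Trained networks look in the newest picture that a camera, given by its name, has taken for a name from the list of things; names that differ only in an ending like _2 or _b are one class to them, and where a whole thing is asked for, a point or a joint stands for the part that bears it (a point fixed in the world has none). Each returns a list of dicts, best first, with "conf" (0 to 1); they miss things now and then, are a little off and sometimes report something else, mostly with a low value. They report only what shows in the picture. A call takes as long as a camera call. They do not tell look-alikes from the thing itself.
- finder.find_in(camera, query): "extent" ([left, top, right, bottom] in pixels, round what is visible of it).
- finder.silhouettes(camera, query): "mask" (384x512 bool, what is visible of it) and "extent" ([left, top, right, bottom] in pixels, round what is visible of it).
- finder.landmark_of(camera, query): "xy" ([column, row] in pixels: a listed point, or the origin of a listed thing).
The state is a dict: "t": time; "joints": joint angles; "qvel": joint speeds; "tau": joint torques, N m; "ee_pos": TCP position; "orientation": TCP orientation; "wrist_force": force on the tool from outside, world axes, zero at the start; "wrist_torque": the same for the moment, N m; "finger_gap": opening from 0.0 (shut) to 1.0 (fully open).
Only numpy, scipy, OpenCV 4.12 (cv2) and the standard library are available. Lean on these libraries where they do the work, as an engineer would, in place of code of your own. Each camera call takes 0.05 s, during which the arm holds its last target.

## Working session

There is one attempt and no reset: what is moved stays moved. The work goes in short steps, Python scripts to look and compute and a tool call to move; the robot and the scene stay as the last step left them, time stands still between calls to the robot, and variables do not carry over. Pictures are saved under pics/ and viewed, and the job is handed in when it is done.

Besides the shell and the picture viewer there is one more tool, called after "Call:" by a JSON object that holds its "name" and its "arguments". apply_moves: Moves the arm, as the interface text tells. Its arguments: {"type":"object","properties":{"plan":{"type":"array","items":{"type":"array","items":{"type":"number"}}},"grip_force":{"type":"number"}},"required":["plan"]}

```bash
mkdir -p pics; cat > h.py <<'E'
import numpy as np,cv2
from plant import bot,viewer,finder
def save(im,name,s=1.5):
    cv2.imwrite('pics/'+name,cv2.cvtColor(cv2.resize(im,None,fx=s,fy=s,interpolation=cv2.INTER_CUBIC),cv2.COLOR_RGB2BGR))
def ray(P,uv):
    K=np.array(P['camera_matrix']);M=np.array(P['world_to_cam'])
    d=np.linalg.solve(K,[uv[0],uv[1],1]);d=np.array([d[0],-d[1],-d[2]])
    R=M[:3,:3];o=-R.T@M[:3,3];return o,R.T@d
def atz(P,uv,z):
    o,d=ray(P,uv);return o+d*(z-o[2])/d[2]
def proj(P,X):
    K=np.array(P['camera_matrix']);M=np.array(P['world_to_cam'])
    c=M[:3,:3]@np.array(X)+M[:3,3];q=K@np.array([c[0],-c[1],-c[2]]);return q[:2]/q[2]
E
python3 - <<'E'
from h import *
np.set_printoptions(precision=4,suppress=True)
s=bot.observe();print(s)
for c in ['side','top']:
    im=viewer.snapshot(c);save(im,c+'1.png');P=viewer.camera_params(c);print(c,P)
    for q,z in [('fixture',0),('plug_face',.064),('puller_grip',.073),('puller_foot',.04),('stand',0),('tray',0),('board',0),('flask',0),('driver',0)]:
        for r in finder.landmark_of(c,q):
            print(c,q,round(r['conf'],2),np.array(r['xy']),atz(P,r['xy'],z)[:2])
E
```

```text
{'t': 0.0, 'joints': array([ 1.1142,  0.5765,  0.0248,  1.4379, -0.015 ,  1.129 , -0.0565]), 'qvel': array([-0.0008,  0.0001,  0.0015, -0.0014, -0.0007,  0.0018,  0.0004]), 'tau': array([  0.0006, -76.5763,   2.2506, -28.5969,   0.0152,   0.0127,
         0.    ]), 'ee_pos': array([ 0.2457, -0.6282,  0.2305]), 'orientation': array([ 0.399 ,  0.5845, -0.3984,  0.5835]), 'wrist_force': array([ 0.0121, -0.0345,  0.0316]), 'wrist_torque': array([ 0.045 , -0.0274, -0.0093]), 'finger_gap': 0.9978134159695723}
side {'camera_matrix': array([[384.3376,   0.    , 253.1966],
       [  0.    , 384.3376, 194.8549],
       [  0.    ,   0.    ,   1.    ]]), 'world_to_cam': array([[ 0.7888, -0.6144, -0.0157, -0.4138],
       [ 0.4873,  0.6097,  0.6251, -0.3383],
       [-0.3745, -0.5007,  0.7804, -0.7418],
       [ 0.    ,  0.    ,  0.    ,  1.    ]])}
side fixture 0.79 [100.3 185.5] [0.2884 0.3655]
side fixture 0.71 [268.5 235.3] [ 0.5418 -0.038 ]
side fixture 0.69 [153.5 234.5] [0.325  0.1373]
side fixture 0.66 [231.2 318.9] [ 0.3509 -0.1486]
side fixture 0.42 [191.8 171.5] [0.5081 0.2543]
side fi
[... 589 characters left out ...]
 [ 0.9969,  0.0017,  0.0785, -0.5317],
       [-0.0785, -0.0004,  0.9969, -1.3229],
       [ 0.    ,  0.    ,  0.    ,  1.    ]])}
top fixture 0.75 [323.8 254.1] [ 0.3456 -0.1346]
top fixture 0.75 [167.7 272.7] [0.2867 0.3564]
top fixture 0.74 [292.  192.7] [ 0.5397 -0.0352]
top fixture 0.58 [240.6 256.8] [0.3367 0.1276]
top plug_face 0.65 [292.7 186.5] [ 0.5532 -0.0327]
top puller_grip 0.7 [216.7 212.8] [0.4725 0.1967]
top puller_foot 0.55 [218.9 210.5] [0.4808 0.1934]
top stand 0.75 [219.5 208.9] [0.4876 0.1955]
top tray 0.6 [360.4 190. ] [ 0.5487 -0.2534]
top tray 0.52 [292.5 190.7] [ 0.5461 -0.0368]
top board 0.62 [279.3 119.8] [0.776  0.0049]
top flask 0.57 [228.1 137. ] [0.7194 0.17  ]
```

View pics/side1.png

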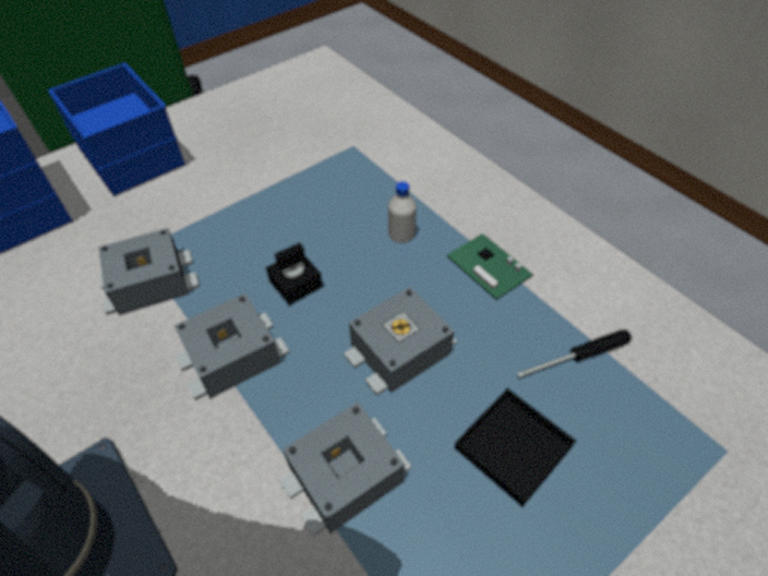

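View pics/top1.png

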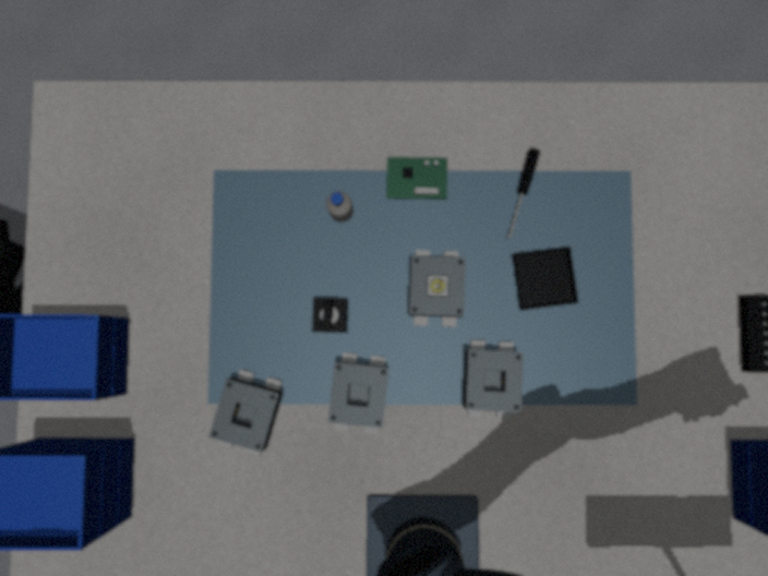

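The four look-alikes, with top image pixels, are (168,273), (241,257), (324,254) and (292,190). The one at (292,190) is at r≈0.54 m against at most 0.46 m for the others, so it is the farthest from the base. It is also the only one with its pocket filled by a plug. I'll confirm it in an enlarged crop.

```bash
python3 - <<'E'
from h import *
from scipy.spatial.transform import Rotation as R
np.set_printoptions(precision=4,suppress=True)
s=bot.observe();print(R.from_quat(s['orientation']).as_matrix())
t=viewer.snapshot('top');sd=viewer.snapshot('side')
f=lambda im,x,y,w:cv2.resize(im[y:y+w,x:x+w],(380,380),interpolation=cv2.INTER_CUBIC)
a=np.vstack([np.hstack([f(t,262,160,60),f(t,195,185,50)]) ])
b=np.hstack([f(sd,225,180,90),f(sd,165,145,60)])
save(a,'crop1.png',1);save(b,'crop2.png',1)
print('wrist',viewer.camera_params('wrist'))
E
```

```text
[[ 0.      0.9313  0.3642]
 [ 0.      0.3642 -0.9313]
 [-1.      0.     -0.    ]]
wrist {'camera_matrix': array([[335.0571,   0.    , 261.8394],
       [  0.    , 335.0571, 189.3878],
       [  0.    ,   0.    ,   1.    ]]), 'world_to_cam': array([[ 0.3634, -0.9316,  0.0003, -0.6771],
       [ 0.8927,  0.3481, -0.2864,  0.0374],
       [ 0.2667,  0.1043,  0.9581, -0.3784],
       [ 0.    ,  0.    ,  0.    ,  1.    ]])}
```

View pics/crop1.png

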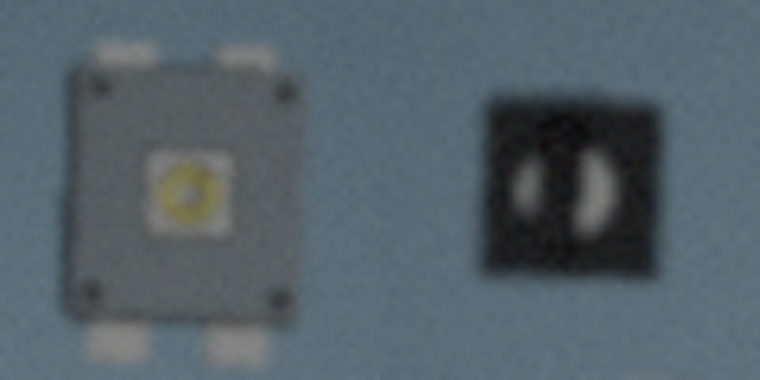

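View pics/crop2.png

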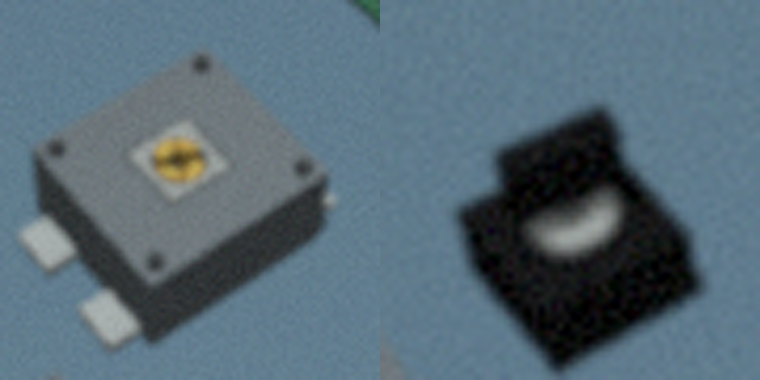

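The crop confirms that the fixture at (292,190) has a brass-faced plug flush in its pocket. I'll go above it with the wrist camera.

Call:
{"name": "apply_moves", "arguments": {"plan": [[0.085,0.03,0.035,0,-0.1],[0.085,0.06,0.075,0,-0.2],[0.085,0.09,0.115,0,-0.3],[0.085,0.12,0.155,0,-0.37],[0.085,0.15,0.195,0,-0.37],[0.085,0.18,0.235,0,-0.37],[0.085,0.21,0.275,0,-0.37],[0.085,0.24,0.315,0,-0.37]]}}

```text
t: 1.9
ee_pos: [0.4869, -0.3119, 0.2316]
orientation: [0.499, 0.5, -0.499, 0.501]
wrist_force: [1.9, -0.4, 0.0]
finger_gap: 0.996
```

Call:
{"name": "apply_moves", "arguments": {"plan": [[0.085,0.01,0.045,0,0],[0.085,0.02,0.09,0,0],[0.085,0.03,0.135,0,0],[0.085,0.04,0.18,0,0],[0.085,0.055,0.22,0,0],[0.085,0.07,0.26,0,0],[0.085,0.075,0.28,0,0],[0.085,0.075,0.28,0,0]]}}

```text
t: 2.7
ee_pos: [0.5627, -0.0274, 0.2315]
orientation: [0.498, 0.502, -0.497, 0.502]
wrist_force: [-0.8, -0.3, -0.2]
finger_gap: 0.996
```

```bash
cat > w.py <<'E'
from h import *
import sys
from scipy.spatial.transform import Rotation as R
np.set_printoptions(precision=4,suppress=True)
def st():
    s=bot.observe();m=R.from_quat(s['orientation']).as_matrix()
    print('t',s['t'],'pos',s['ee_pos'],'jawheading',np.degrees(np.arctan2(m[1,2],m[0,2])),'xax',m[:,0],'F',s['wrist_force'],'T',s['wrist_torque'],'gap',s['finger_gap'],'j',s['joints'])
    return s
E
python3 - <<'E'
from w import *
st();P=viewer.camera_params('wrist');im=viewer.snapshot('wrist');cv2.imwrite('pics/raw_w1.png',im[:,:,::-1]);save(im,'w1.png')
import json;json.dump({k:np.array(v).tolist() for k,v in P.items()},open('P1.json','w'))
for q,z in [('fixture',0),('plug_face',.064),('puller_grip',.073),('puller_foot',.04)]:
    for r in finder.landmark_of('wrist',q): print(q,r['conf'],r['xy'],atz(P,r['xy'],z))
E
```

```text
t 2.7 pos [ 0.5627 -0.0274  0.2315] jawheading -89.4970787900127 xax [ 0.001   0.0016 -1.    ] F [-0.813  -0.3158 -0.1869] T [ 0.0379 -0.0124 -0.0149] gap 0.9964549395750768 j [-0.05    0.4082  0.0239  1.7395 -0.0132  0.993  -1.5829]
fixture 0.86 [142.1, 331.4] [0.3252 0.1284 0.    ]
fixture 0.73 [265.2, 172.1] [ 0.5447 -0.0334  0.    ]
fixture 0.67 [347.4, 313.8] [ 0.3551 -0.1429  0.    ]
plug_face 0.64 [265.2, 190.4] [ 0.5421 -0.0329  0.064 ]
puller_grip 0.9 [42.3, 245.0] [0.4868 0.1865 0.073 ]
puller_foot 0.74 [59.9, 234.4] [0.4832 0.1888 0.04  ]
```

View pics/w1.png

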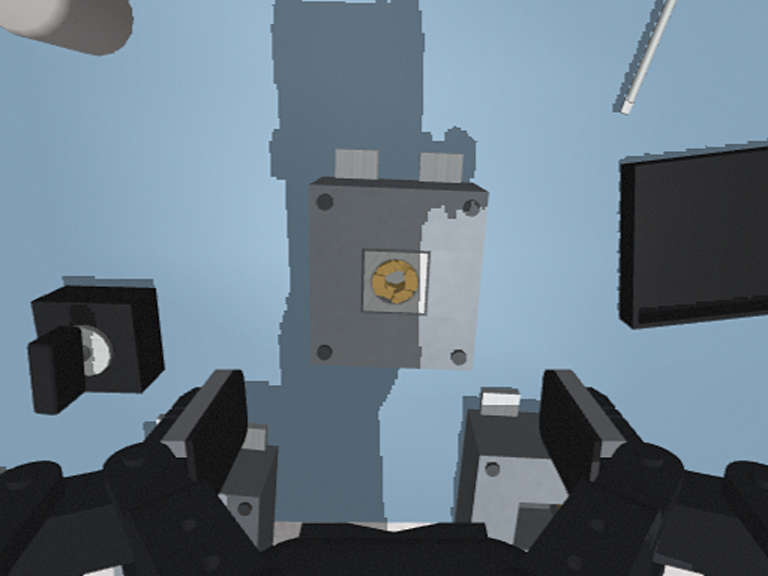

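The plug is in the fixture at (395,282) in the scaled picture, with the puller on its stand at the left (60,360) and the tray at the right. Next I'll enlarge the plug.

```bash
python3 - <<'E'
from h import *
im=cv2.imread('pics/raw_w1.png')[150:225,225:300]
cv2.imwrite('pics/c3.png',cv2.resize(im,(600,600),interpolation=cv2.INTER_CUBIC))
E
```

```text
(no output)
```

View pics/c3.png

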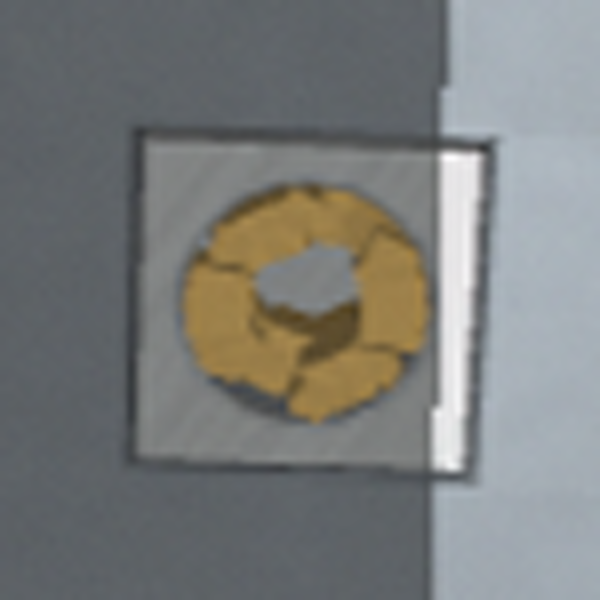

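Call:
{"name": "apply_moves", "arguments": {"plan": [[0.085,-0.01,0.04,0,0],[0.085,-0.02,0.08,0,0],[0.085,-0.03,0.12,0,0],[0.085,-0.04,0.16,0,0],[0.085,-0.05,0.2,0,0],[0.085,-0.06,0.22,0,0],[0.085,-0.06,0.22,0,0],[0.085,-0.06,0.22,0,0]]}}

```text
t: 3.75
ee_pos: [0.5018, 0.1855, 0.2318]
orientation: [0.5, 0.499, -0.5, 0.501]
wrist_force: [1.2, 0.3, 0.1]
finger_gap: 0.993
```

```bash
python3 - <<'E'
from w import *
st();P=viewer.camera_params('wrist');im=viewer.snapshot('wrist');cv2.imwrite('pics/raw_w2.png',im[:,:,::-1]);save(im,'w2.png')
import json;json.dump({k:np.array(v).tolist() for k,v in P.items()},open('P2.json','w'))
for q,z in [('plug_face',.064),('puller_grip',.073),('puller_foot',.04),('stand',0)]:
    for r in finder.landmark_of('wrist',q): print(q,r['conf'],r['xy'],atz(P,r['xy'],z))
E
```

```text
t 3.75 pos [0.5018 0.1855 0.2318] jawheading -90.00737935574935 xax [ 0.0008 -0.0015 -1.    ] F [1.1819 0.2765 0.1085] T [-0.039  -0.0044  0.0523] gap 0.9933953078212188 j [-0.4277  0.3668 -0.0213  1.8066  0.0114  0.9682 -2.0249]
plug_face 0.95 [494.6, 125.9] [ 0.5424 -0.0301  0.064 ]
puller_grip 0.89 [258.2, 187.5] [0.4866 0.1864 0.073 ]
puller_foot 0.71 [250.4, 179.9] [0.4851 0.1947 0.04  ]
stand 0.72 [255.0, 170.1] [0.4861 0.1907 0.    ]
```

View pics/w2.png

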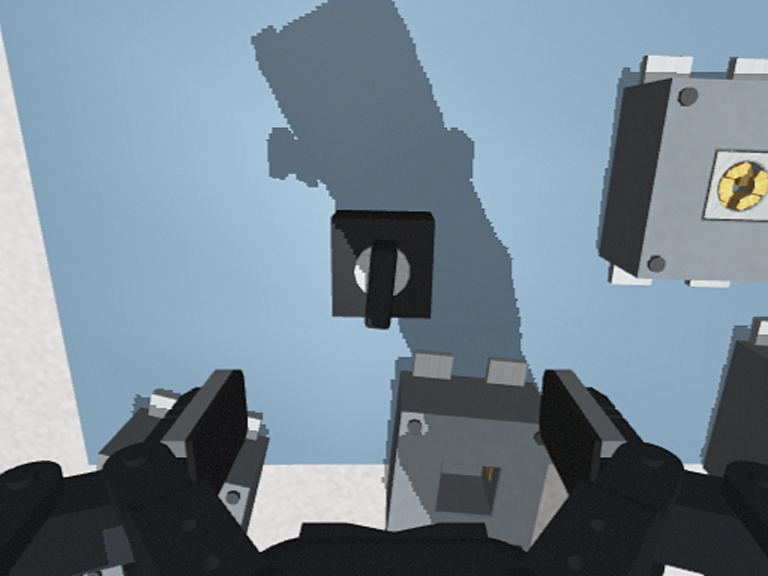

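```bash
python3 - <<'E'
from h import *
im=cv2.imread('pics/raw_w2.png')
a=cv2.resize(im[130:230,210:310],(500,500),interpolation=cv2.INTER_CUBIC)
b=cv2.resize(im[95:152,455:512],(500,500),interpolation=cv2.INTER_CUBIC)
a=np.clip(a.astype(float)*2.2,0,255).astype(np.uint8)
cv2.imwrite('pics/c4.png',cv2.resize(np.hstack([a,b]),(800,400)))
E
```

```text
(no output)
```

View pics/c4.png

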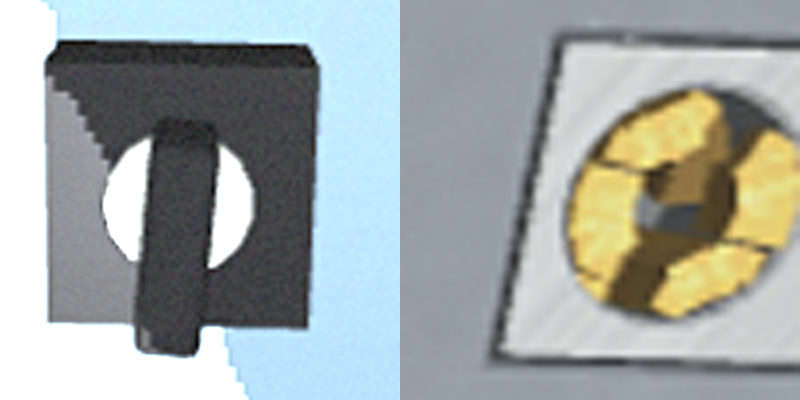

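```bash
python3 - <<'E'
from h import *
import json
np.set_printoptions(precision=4,suppress=True)
P1=json.load(open('P1.json'));P2=json.load(open('P2.json'))
g=lambda u,v:(210+u/4,130+v/4)
b=lambda u,v:(455+(u-400)*57/400,95+v*57/400)
c=lambda u,v:(225+u/8,150+v/8)
def H(n,p,q):
    d=q-p;print(n,p[:2],q[:2],'mid',((p+q)/2)[:2],'len',np.linalg.norm(d),'ang',np.degrees(np.arctan2(d[1],d[0])))
H('handle left',atz(P2,g(138,345),.09),atz(P2,g(152,142),.09))
H('handle right',atz(P2,g(199,350),.09),atz(P2,g(217,145),.09))
H('disc',atz(P2,g(103,210),.046),atz(P2,g(255,210),.046))
H('stand L',atz(P2,g(49,325),.04),atz(P2,g(47,68),.04))
H('stand R',atz(P2,g(308,328),.04),atz(P2,g(319,68),.04))
H('slot axis',atz(P2,b(633,290),.064),atz(P2,b(745,110),.064))
H('plug left edge w2',atz(P2,b(495,360),.064),atz(P2,b(560,38),.064))
for n,cs in [('plug w1',[(133,460),(138,132),(490,145),(470,475)])]:
    X=[atz(P1,c(*k),.064) for k in cs]
    H('L',X[0],X[1]);H('R',X[3],X[2]);H('B',X[0],X[3]);H('T',X[1],X[2]);print(np.mean(X,0))
# fixture top corner, w1 at scaled 1.5
X=[atz(P1,(u/1.5,v/1.5),.064) for u,v in [(308,364),(311,186),(487,192),(474,369)]]
H('fL',X[0],X[1]);H('fR',X[3],X[2]);print(np.mean(X,0))
# tray
Xt=[(513/1.5,0)]
E
```

```text
handle left [0.4644 0.1988] [0.5114 0.195 ] mid [0.4879 0.1969] len 0.047135986061461584 ang -4.592874908669374
handle right [0.4632 0.1849] [0.5107 0.1809] mid [0.487  0.1829] len 0.047707326412413466 ang -4.851517401377905
disc [0.484  0.2094] [0.484  0.1709] mid [0.484  0.1901] len 0.03858502957648173 ang -90.08740457376456
stand L [0.4508 0.225 ] [0.5193 0.2231] mid [0.485 0.224] len 0.06855430745009464 ang -1.5725412691028664
stand R [0.4498 0.1563] [0.5192 0.1549] mid [0.4845 0.1556] len 0.06941453561517469 ang -1.1077163400593235
slot axis [ 0.5329 -0.0261] [ 0.5559 -0.0361] mid [ 0.5444 -0.0311] len 0.025156101042458228 ang -23.43087016966177
plug left edge w2 [ 0.5236 -0.0095] [ 0.5649 -0.0106] mid [ 0.5443 -0.01  ] len 0.04132048977988048 ang -1.479238773964192
L [ 0.5244 -0.0099] [ 0.5655 -0.0109] mid [ 0.545  -0.0104] len 0.041132257775914005 ang -1.3602696318005036
R [ 0.5228 -0.0513] [ 0.5643 -0.0525] mid [ 0.5435 -0.0519] len 0.04151483195709326 ang -1.7493977847052664
B [ 0.5244 -0.0099] [ 0.5228 -0.0513] mid [ 0.5236 -0.0306] len 0.04138472138436019 ang -92.22886634405765
T [ 0.5655 -0.0109] [ 0.5643 -0.0525] mid [ 0.5649 -0.0317] len 0.04166263930782977 ang -91.69822971532362
[ 0.5442 -0.0312  0.064 ]
fL [0.4863 0.0272] [0.6049 0.0206] mid [0.5456 0.0239] len 0.11876411310333163 ang -3.1854458966455996
fR [ 0.4836 -0.0851] [ 0.6021 -0.0866] mid [ 0.5428 -0.0858] len 0.11859498349149308 ang -0.7380095593039715
[ 0.5442 -0.031   0.064 ]
```

Measured so far:
- Plug centre is (0.544, -0.031), yaw about -1.7°.
- The slot line appears at about -23°.
- Puller handle is at (0.4867, 0.190), yaw -4.7°.

I'll turn the gripper half round. That leaves joint 7 room for the clockwise screwing.

Call:
{"name": "apply_moves", "arguments": {"plan": [[0.085,-0.005,0.002,0,0.14],[0.085,-0.01,0.0045,0,0.28],[0.085,-0.015,0.0045,0,0.42],[0.085,-0.015,0.0045,0,0.56],[0.085,-0.015,0.0045,0,0.7],[0.085,-0.015,0.0045,0,0.84],[0.085,-0.015,0.0045,0,0.98],[0.085,-0.015,0.0045,0,1.12]]}}

```text
t: 4.8
ee_pos: [0.4874, 0.1888, 0.2317]
orientation: [0.157, 0.689, -0.157, 0.69]
wrist_force: [0.1, 0.1, 0.7]
finger_gap: 0.997
```

Call:
{"name": "apply_moves", "arguments": {"plan": [[0.085,0,0,0,0.14],[0.085,0,0,0,0.28],[0.085,0,0,0,0.42],[0.085,0,0,0,0.56],[0.085,0,0,0,0.7],[0.085,0,0,0,0.84],[0.085,0,0,0,0.98],[0.085,0,0,0,1.12]]}}

```text
t: 5.6
ee_pos: [0.4878, 0.188, 0.2317]
orientation: [-0.234, 0.667, 0.235, 0.667]
wrist_force: [-1.0, -0.2, 0.2]
finger_gap: 1.0
```

Call:
{"name": "apply_moves", "arguments": {"plan": [[0.085,0,0,-0.005,0.14],[0.085,0,0,-0.02,0.28],[0.085,0,0,-0.035,0.42],[0.085,0,0,-0.05,0.56],[0.085,0,0,-0.06,0.7],[0.085,0,0,-0.06,0.82],[0.085,0,0,-0.06,0.82],[0.085,0,0,-0.06,0.82]]}}

```text
t: 6.4
ee_pos: [0.4881, 0.1874, 0.1717]
orientation: [-0.479, 0.519, 0.48, 0.52]
wrist_force: [0.2, -0.9, -0.3]
finger_gap: 0.997
```

```bash
python3 - <<'E'
from w import *
st();P=viewer.camera_params('wrist');im=viewer.snapshot('wrist');cv2.imwrite('pics/raw_w3.png',im[:,:,::-1]);save(im,'w3.png')
import json;json.dump({k:np.array(v).tolist() for k,v in P.items()},open('P3.json','w'))
for q,z in [('puller_grip',.073),('puller_foot',.04)]:
    for r in finder.landmark_of('wrist',q): print(q,r['conf'],r['xy'],atz(P,r['xy'],z))
E
```

```text
t 6.4 pos [0.4881 0.1874 0.1717] jawheading 85.44481283152881 xax [-0.0002  0.0016 -1.    ] F [ 0.2022 -0.8909 -0.2625] T [ 0.0044  0.0382 -0.0472] gap 0.9970527402619349 j [ 0.055   0.4954 -0.7473  1.8996  0.4203  0.9084  0.5943]
puller_grip 0.62 [273.1, 187.0] [0.4859 0.1938 0.073 ]
puller_foot 0.93 [269.9, 176.8] [0.4864 0.1922 0.04  ]
```

View pics/w3.png

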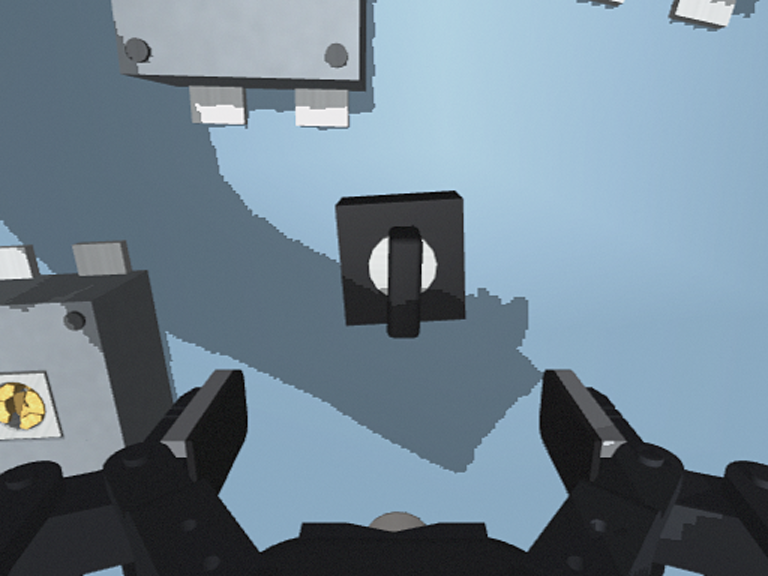

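```bash
python3 - <<'E'
from h import *
import json
np.set_printoptions(precision=4,suppress=True)
P=json.load(open('P3.json'))
im=cv2.imread('pics/raw_w3.png')[145:230,220:315]
cv2.imwrite('pics/c5.png',np.clip(cv2.resize(im,None,fx=8,fy=7,interpolation=cv2.INTER_CUBIC)*2.,0,255).astype(np.uint8))
for uv in [(387,330),(420,330),(388,240),(420,240),(404,236),(404,336)]: print(uv,atz(P,(uv[0]/1.5,uv[1]/1.5),.09)[:2])
for uv in [(369,265),(437,265)]: print('disc',atz(P,(uv[0]/1.5,uv[1]/1.5),.046)[:2])
E
```

```text
(387, 330) [0.5046 0.1811]
(420, 330) [0.5059 0.1968]
(388, 240) [0.461  0.1852]
(420, 240) [0.4622 0.1996]
(404, 236) [0.4598 0.1925]
(404, 336) [0.5084 0.1889]
disc [0.4832 0.1725]
disc [0.4862 0.2098]
```

View pics/c5.png

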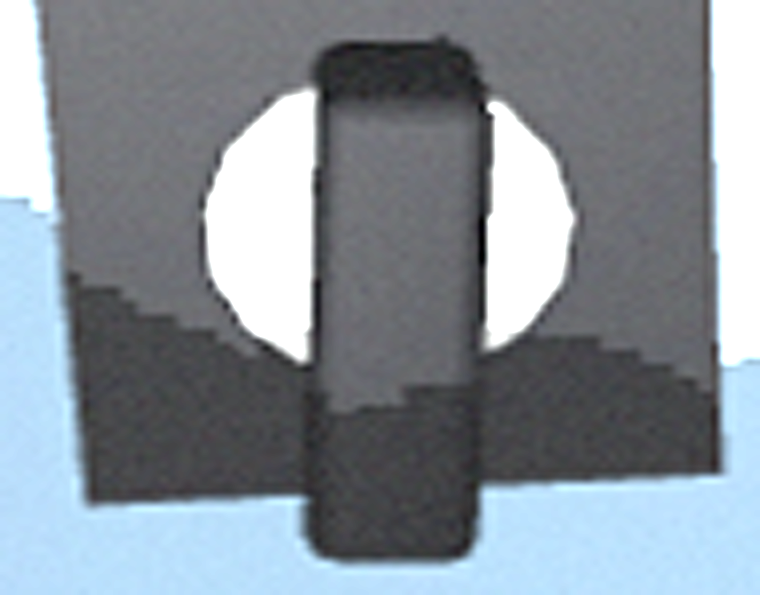

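The handle is centred at about (0.486, 0.1905) and lines up with the jaws. I'll descend and grip.

Call:
{"name": "apply_moves", "arguments": {"plan": [[0.085,-0.001,0.0015,-0.01,0],[0.085,-0.002,0.003,-0.03,0],[0.085,-0.002,0.003,-0.05,0],[0.085,-0.002,0.003,-0.07,0],[0.085,-0.002,0.003,-0.09,0],[0.085,-0.002,0.003,-0.105,0],[0.085,-0.002,0.003,-0.117,0],[0.085,-0.002,0.003,-0.117,0]]}}

```text
t: 7.35
ee_pos: [0.485, 0.1906, 0.0535]
orientation: [-0.48, 0.519, 0.481, 0.519]
wrist_force: [-0.0, 0.2, 0.5]
finger_gap: 0.993
```

Call:
{"name": "apply_moves", "arguments": {"plan": [[0.05,0,0,0,0],[0.03,0,0,0,0],[0.02,0,0,0,0],[0.012,0,0,0,0],[0.008,0,0,0,0],[0.008,0,0,0,0],[0.008,0,0,0,0],[0.008,0,0,0,0]], "grip_force": 60}}

```text
t: 8.15
ee_pos: [0.4853, 0.1907, 0.054]
orientation: [-0.48, 0.519, 0.481, 0.519]
wrist_force: [-0.6, -0.9, 5.7]
finger_gap: 0.182
```

```bash
python3 - <<'E'
from w import *
st();P=viewer.camera_params('wrist');im=viewer.snapshot('wrist');save(im,'w4.png')
E
```

```text
t 8.15 pos [0.4853 0.1907 0.054 ] jawheading 85.56893080658783 xax [-0.001   0.0006 -1.    ] F [-0.5556 -0.9134  5.6702] T [-0.1476  0.1315  0.0109] gap 0.1817932472215279 j [-0.0559  0.6474 -0.6173  2.0207  0.6035  0.6604  0.4237]
```

View pics/w4.png

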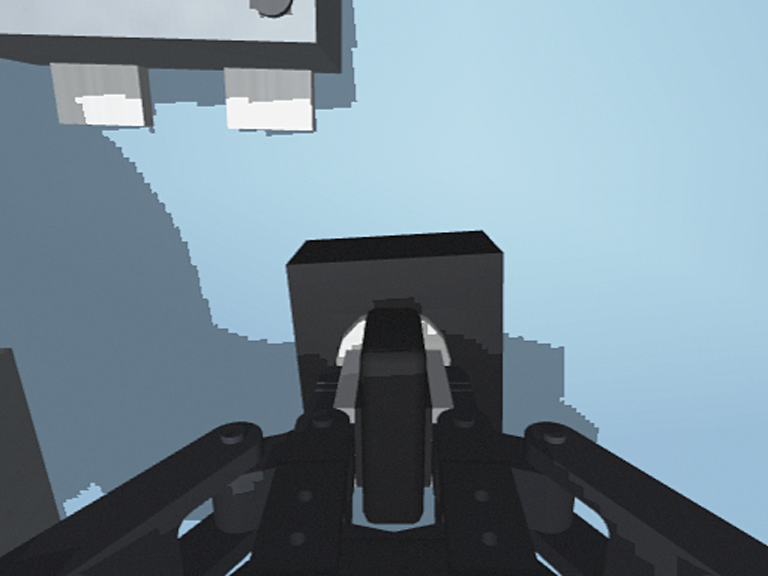

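Gripped, with the opening at 15.5 mm. Next I'll lift straight up and carry it to the plug, first to a look height.

Call:
{"name": "apply_moves", "arguments": {"plan": [[0.008,0,0,0.005,0],[0.008,0,0,0.015,0],[0.008,0,0,0.03,0],[0.008,0,0,0.045,0],[0.008,0,0,0.06,0],[0.008,0,0,0.075,0],[0.008,0,0,0.085,0],[0.008,0,0,0.085,0]]}}

```text
t: 9.0
ee_pos: [0.486, 0.191, 0.1405]
orientation: [-0.48, 0.518, 0.48, 0.52]
wrist_force: [-0.1, 0.7, -1.2]
finger_gap: 0.178
```

Call:
{"name": "apply_moves", "arguments": {"plan": [[0.008,0.005,-0.025,0,-0.05],[0.008,0.015,-0.06,0,-0.1],[0.008,0.025,-0.1,0,-0.15],[0.008,0.035,-0.14,0,-0.2],[0.008,0.045,-0.18,0,-0.25],[0.008,0.055,-0.21,0,-0.3],[0.008,0.059,-0.222,0,-0.32],[0.008,0.059,-0.222,0,-0.32]]}}

```text
t: 9.8
ee_pos: [0.5449, -0.033, 0.1397]
orientation: [-0.39, 0.589, 0.39, 0.59]
wrist_force: [0.1, -0.2, -1.2]
finger_gap: 0.181
```

```bash
python3 - <<'E'
from w import *
import json
st()
for c in ['wrist','side']:
    P=viewer.camera_params(c);im=viewer.snapshot(c);save(im,c+'5.png');cv2.imwrite(f'pics/raw_{c}5.png',im[:,:,::-1])
    json.dump({k:np.array(v).tolist() for k,v in P.items()},open(f'P5{c}.json','w'))
    for q,z in [('puller_grip',.158),('puller_foot',.125),('plug_face',.064)]:
        for r in finder.landmark_of(c,q): print(c,q,r['conf'],r['xy'],atz(P,r['xy'],z))
E
```

```text
t 9.8 pos [ 0.5449 -0.033   0.1397] jawheading 67.01130106550909 xax [ 0.0005  0.0005 -1.    ] F [ 0.1053 -0.1891 -1.1958] T [-0.0022  0.0116  0.0189] gap 0.1808763998490446 j [ 0.3946  0.5447 -0.6302  1.8824  0.4186  0.8483  0.7205]
wrist puller_grip 0.58 [263.9, 276.4] [ 0.547  -0.0354  0.158 ]
wrist plug_face 0.59 [269.3, 199.0] [ 0.546  -0.0303  0.064 ]
wrist plug_face 0.21 [265.3, 173.1] [ 0.5281 -0.0257  0.064 ]
side puller_grip 0.56 [266.9, 191.3] [ 0.5422 -0.0283  0.158 ]
side puller_foot 0.78 [268.3, 198.1] [ 0.5498 -0.0244  0.125 ]
side plug_face 0.77 [265.9, 219.2] [ 0.5379 -0.0318  0.064 ]
side plug_face 0.56 [197.0, 192.2] [0.4577 0.1339 0.064 ]
```

View pics/wrist5.png

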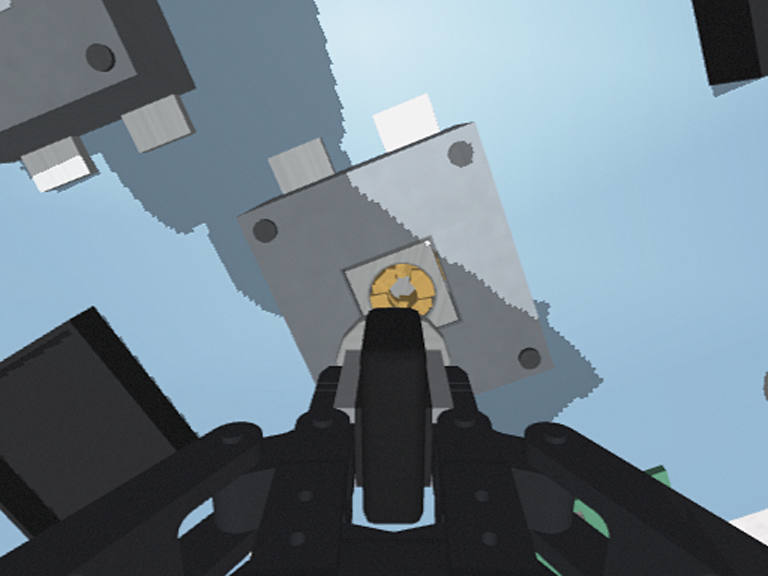

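View pics/side5.png

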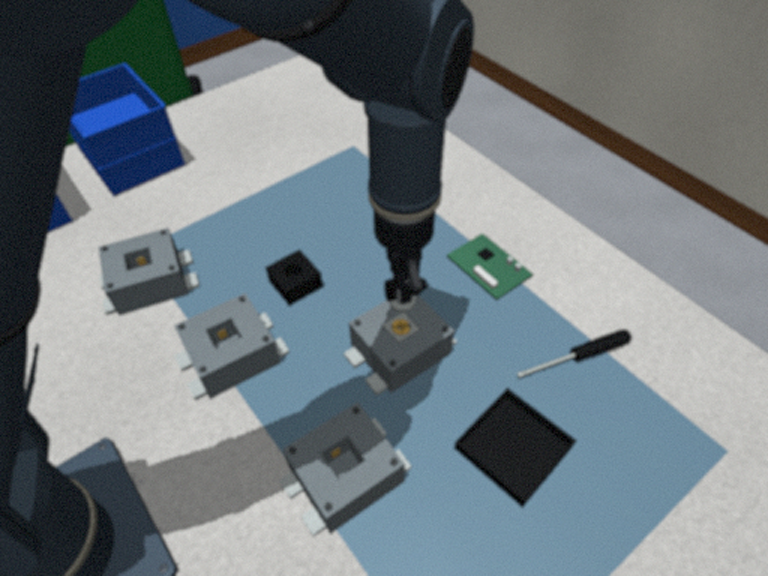

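```bash
python3 - <<'E'
from h import *
im=cv2.imread('pics/raw_wrist5.png')
a=cv2.resize(im[150:225,220:315],(570,450),interpolation=cv2.INTER_CUBIC)
b=cv2.resize(im[195:290,215:310],(450,450),interpolation=cv2.INTER_CUBIC)
cv2.imwrite('pics/c6.png',cv2.resize(np.hstack([a,np.clip(b.astype(float)*1.5,0,255).astype(np.uint8)]),(800,353)))
cv2.imwrite('pics/c6a.png',a)
E
```

```text
(no output)
```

View pics/c6.png

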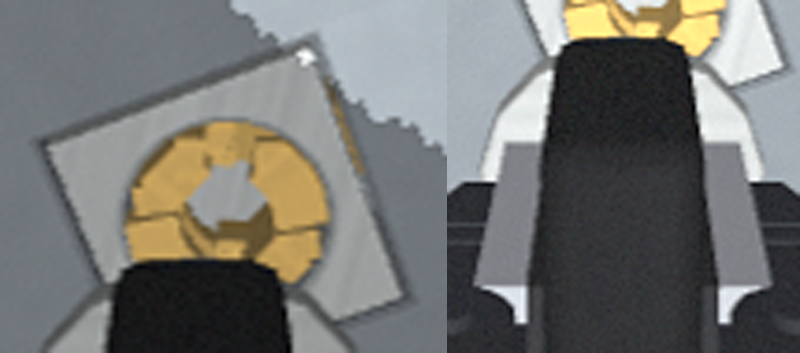

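View pics/c6a.png

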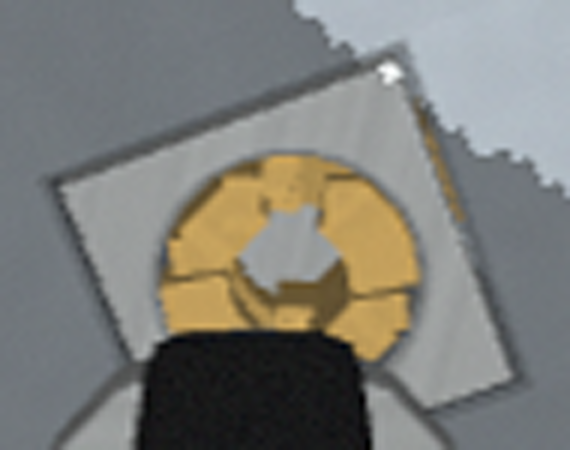

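```bash
python3 - <<'E'
from h import *
import json
from scipy.optimize import least_squares
np.set_printoptions(precision=4,suppress=True)
P=json.load(open('P5wrist.json'))
a=lambda u,v:(220+u/6,150+v/6)
X=[atz(P,a(*k),.064) for k in [(52,182),(400,48),(518,380)]];print('plug centre',(X[0]+X[2])/2,[np.linalg.norm(X[i]-X[i+1]) for i in (0,1)])
print('edges',[np.degrees(np.arctan2(*(X[i+1]-X[i])[[1,0]])) for i in (0,1)])
p=atz(P,a(295,205),.064);q=atz(P,a(295,165),.064);print('slot side',p,q)
for nm,pp in [('slotL',[(262,215),(255,165)]),('slotR',[(325,215),(325,175)])]:
    w=[atz(P,a(*k),.064)[:2] for k in pp];print(nm,w,np.degrees(np.arctan2(*(w[0]-w[1])[::-1])))
b=lambda u,v:(215+(u-447)*95/353,195+v*95/353)
for pts,z in [([(480,182),(498,108),(548,58),(700,58),(752,115),(766,182)],.1257),([(487,182),(505,112),(548,72),(703,75),(745,115),(758,182)],.1317)]:
    W=np.array([atz(P,b(*k),z)[:2] for k in pts])
    r=least_squares(lambda c:np.hypot(*(W-c[:2]).T)-.019,W.mean(0));print(z,r.x,r.fun)
    r=least_squares(lambda c:np.hypot(*(W-c[:2]).T)-c[2],[*W.mean(0),.019]);print(z,r.x)
# handle near end: top face z .1757, -x end at b(555..690, 140)
A=atz(P,b(545,145),.1757);B=atz(P,b(697,145),.1757);print('handle end',A,B,(A+B)/2)
E
```

```text
plug centre [ 0.5444 -0.0305  0.064 ] [np.float64(0.04163514586364993), np.float64(0.041587321387530234)]
edges [np.float64(88.47263851224245), np.float64(-2.6698416175141553)]
slot side [ 0.5362 -0.0263  0.064 ] [ 0.5319 -0.0245  0.064 ]
slotL [array([ 0.5358, -0.0302]), array([ 0.5301, -0.0286])] -15.289385606915749
slotR [array([ 0.5386, -0.0236]), array([ 0.5343, -0.0219])] -22.4341015253566
0.1257 [ 0.5457 -0.0354] [ 0.0008  0.0001 -0.      0.0001  0.0001  0.0008]
0.1257 [ 0.5464 -0.0358  0.0197]
0.1317 [ 0.5457 -0.0355] [-0.001  -0.0001  0.0001  0.0001  0.     -0.0011]
0.1317 [ 0.5444 -0.0349  0.018 ]
handle end [ 0.5188 -0.032   0.1757] [ 0.5243 -0.0191  0.1757] [ 0.5216 -0.0255  0.1757]
```

```bash
python3 - <<'E'
from h import *
import json
from scipy.spatial.transform import Rotation as R
np.set_printoptions(precision=4,suppress=True)
T=[('P1.json',[.5627,-.0274,.2315],[0.498,0.502,-0.497,0.502]),('P2.json',[.5018,.1855,.2318],[0.5,0.499,-0.5,0.501]),('P3.json',[.4881,.1874,.1717],[-0.479,0.519,0.48,0.52]),('P5wrist.json',[.5449,-.033,.1397],[-0.39,0.589,0.39,0.59])]
for n,p,q in T:
    P=json.load(open(n));M=np.array(P['world_to_cam']);o=-M[:3,:3].T@M[:3,3];A=R.from_quat(q).as_matrix()
    print(n,'cam in tool',A.T@(o-p),'view dir',A.T@(-M[2,:3]),'right',A.T@M[0,:3])
P=json.load(open('P5wrist.json'));print(proj(P,[.5449,-.033,.1757]),proj(P,[.5449,-.033,.1397]))
E
```

```text
P1.json cam in tool [-0.1422  0.0727  0.0024] view dir [ 0.9581 -0.2863 -0.0006] right [ 0.0003 -0.0012  1.    ]
P2.json cam in tool [-0.1421  0.0729  0.0023] view dir [ 0.9578 -0.2874 -0.0005] right [ 0.0002 -0.001   1.    ]
P3.json cam in tool [-0.1423  0.0729 -0.0022] view dir [ 0.9581 -0.2866 -0.0007] right [ 0.0007 -0.0004  1.    ]
P5wrist.json cam in tool [-0.1423  0.0722 -0.0021] view dir [ 0.9581 -0.2864 -0.0007] right [ 0.0006 -0.0003  1.    ]
[268.0132 295.3523] [266.6124 250.0055]
```

The wrist camera's stated pose carries a fixed world bias in y of about -2.2 mm: its tool-frame offset changes sign when the tool turns. Comparing puller and plug in the same picture removes it. The puller has to shift (-1.4, +4.6) mm and its heading of -23° already matches the slot. I'll go down to just above the face.

Call:
{"name": "apply_moves", "arguments": {"plan": [[0.008,-0.0005,0.0015,-0.003,0],[0.008,-0.001,0.003,-0.008,0],[0.008,-0.0014,0.0046,-0.014,0],[0.008,-0.0014,0.0046,-0.02,0],[0.008,-0.0014,0.0046,-0.026,0],[0.008,-0.0014,0.0046,-0.03,0],[0.008,-0.0014,0.0046,-0.033,0],[0.008,-0.0014,0.0046,-0.033,0]]}}

```text
t: 11.0
ee_pos: [0.5432, -0.0254, 0.1071]
orientation: [-0.392, 0.588, 0.392, 0.589]
wrist_force: [-0.7, 0.9, -1.1]
finger_gap: 0.18
```

```bash
python3 - <<'E'
from w import *
st();c='wrist';P=viewer.camera_params(c);im=viewer.snapshot(c);save(im,'w6.png');sd=viewer.snapshot('side')
save(sd[170:260,215:315],'s6.png',6)
E
```

```text
t 11.0 pos [ 0.5432 -0.0254  0.1071] jawheading 67.3184894498605 xax [ 0.0009  0.0012 -1.    ] F [-0.7169  0.9212 -1.1294] T [-0.0244  0.0122 -0.0266] gap 0.1799769598282791 j [ 0.3606  0.5832 -0.6035  1.9215  0.4608  0.7763  0.6734]
```

View pics/w6.png

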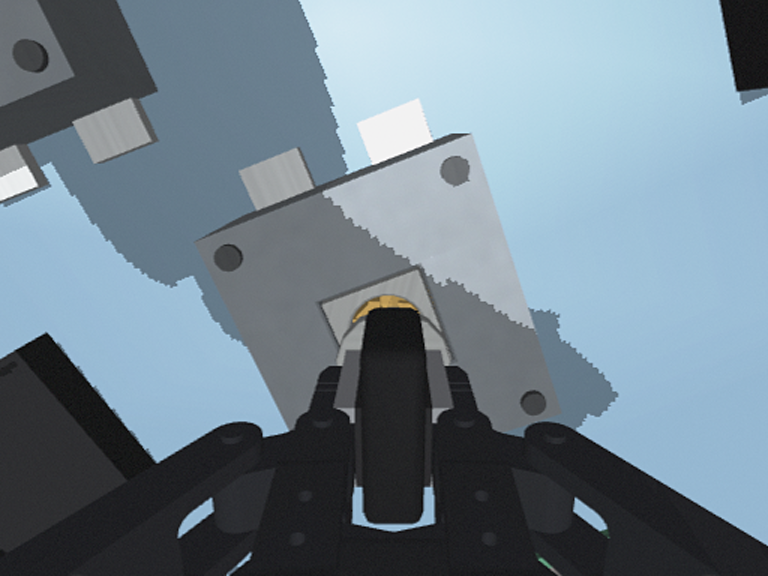

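View pics/s6.png

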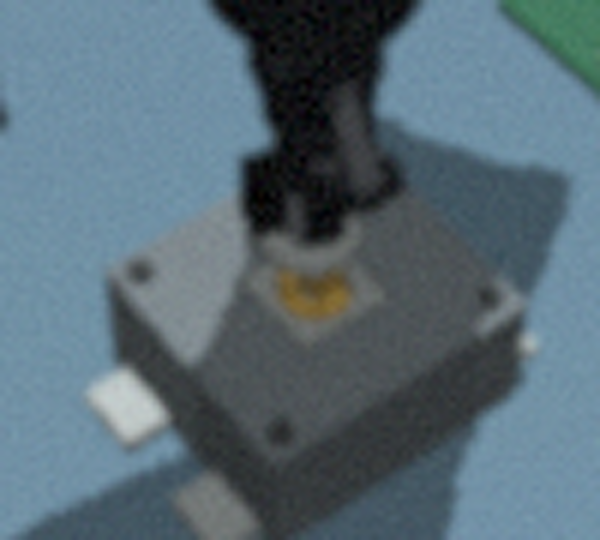

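Call:
{"name": "apply_moves", "arguments": {"plan": [[0.008,0,0,0,0],[0.008,0,0,0,0],[0.008,0,0,0,0],[0.008,0,0,0,0],[0.008,0,0,0,0],[0.008,0,0,0,0],[0.008,0,0,0,0],[0.008,0,0,0,0]]}}

```text
t: 11.9
ee_pos: [0.5435, -0.0254, 0.1076]
orientation: [-0.392, 0.588, 0.392, 0.589]
wrist_force: [0.3, 0.4, -1.1]
finger_gap: 0.177
```

```bash
python3 - <<'E'
from w import *
import json
st();c='wrist';P=viewer.camera_params(c);im=viewer.snapshot(c);cv2.imwrite('pics/raw_w7.png',im[:,:,::-1])
json.dump({k:np.array(v).tolist() for k,v in P.items()},open('P7.json','w'))
st()
save(np.clip(im[170:260,195:315]*1.2,0,255).astype(np.uint8),'c7.png',6.5)
E
```

```text
t 11.9 pos [ 0.5435 -0.0254  0.1076] jawheading 67.3209168277811 xax [ 0.0017  0.0012 -1.    ] F [ 0.2909  0.3705 -1.1009] T [ 0.0129 -0.0113  0.0076] gap 0.1772041167304785 j [ 0.3608  0.5825 -0.6039  1.921   0.4606  0.7766  0.6736]
t 11.95 pos [ 0.5435 -0.0253  0.1076] jawheading 67.32191916328078 xax [ 0.0017  0.0012 -1.    ] F [ 0.4499  0.8443 -0.665 ] T [0.0435 0.0088 0.013 ] gap 0.1841565483317324 j [ 0.3608  0.5825 -0.6039  1.921   0.4605  0.7766  0.6736]
```

View pics/c7.png

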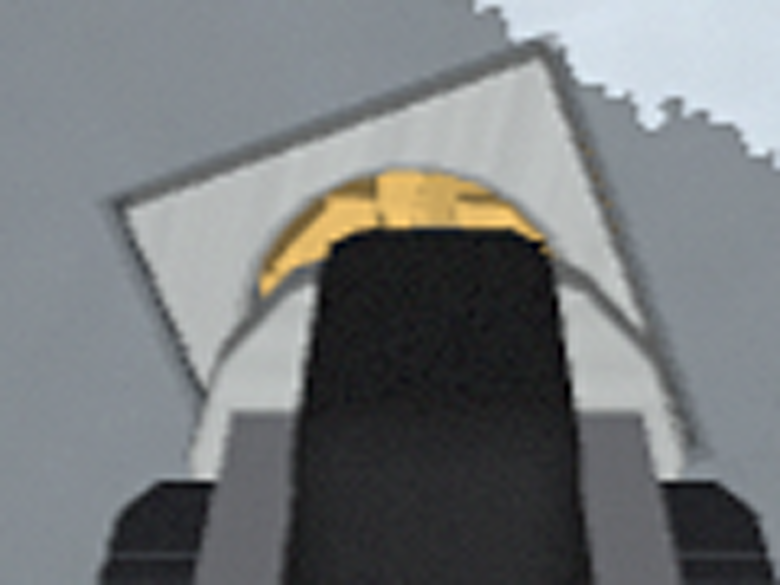

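```bash
python3 - <<'E'
from h import *
import json
from scipy.optimize import least_squares
np.set_printoptions(precision=4,suppress=True)
P=json.load(open('P7.json'))
a=lambda u,v:(195+u/6.5,170+v/6.5)
X=[atz(P,a(*k),.064) for k in [(110,203),(545,42),(700,452)]];pc=(X[0]+X[2])/2;print('plug centre',pc,[np.linalg.norm(X[i]-X[i+1]) for i in (0,1)])
print('edges',[np.degrees(np.arctan2(*(X[i+1]-X[i])[[1,0]])) for i in (0,1)])
rp=[(260,292),(285,240),(330,196),(375,175),(410,169),(460,175),(505,196),(540,228)]
W=np.array([atz(P,a(*k),.064)[:2] for k in rp]);r=least_squares(lambda c:np.hypot(*(W-c[:2]).T)-c[2],[*pc[:2],.015]);print('brass',r.x,r.fun)
for pts,z in [([(190,475),(213,368),(255,305),(315,265),(557,260),(615,300),(660,360),(690,475)],.0936),([(198,475),(213,390),(255,325),(310,283),(562,283),(600,305),(655,370),(682,475)],.0996)]:
    V=np.array([atz(P,a(*k),z)[:2] for k in pts])
    r2=least_squares(lambda c:np.hypot(*(V-c[:2]).T)-.019,V.mean(0));print(z,r2.x,r2.fun)
e=[atz(P,a(*k),.1436) for k in [(303,415),(577,415)]];m=(e[0]+e[1])/2;print('handle end top',m,'len to disc',np.linalg.norm(m[:2]-r2.x))
s=[atz(P,a(*k),.064)[:2] for k in [(380,185),(457,195)]];print('slot edges',s)
sm=(s[0]+s[1])/2;
for c in (pc[:2],W*0+0):
    pass
d=pc[:2]-sm;print('slot dir',np.degrees(np.arctan2(d[1],d[0])))
E
```

```text
plug centre [ 0.5445 -0.0305  0.064 ] [np.float64(0.04169763825135104), np.float64(0.04224752387116298)]
edges [np.float64(88.2612883396621), np.float64(-1.8841121426527228)]
brass [ 0.5438 -0.0296  0.0143] [ 0.0002 -0.0002 -0.0001  0.      0.0001  0.0001 -0.     -0.0001]
0.0936 [ 0.5445 -0.0278] [ 0.0006  0.0002  0.0002 -0.0002 -0.      0.      0.0001  0.0008]
0.0996 [ 0.5441 -0.0276] [-0.0007 -0.0002  0.0001  0.0002 -0.      0.0001 -0.0002 -0.0006]
handle end top [ 0.5201 -0.0177  0.1436] len to disc 0.025981399416927398
slot edges [array([ 0.5306, -0.0276]), array([ 0.5341, -0.0216])]
slot dir -26.056852442071587
```

Call:
{"name": "apply_moves", "arguments": {"plan": [[0.008,0,-0.001,0,-0.01],[0.008,0,-0.002,0,-0.02],[0.008,0,-0.0026,-0.001,-0.03],[0.008,0,-0.0026,-0.002,-0.03],[0.008,0,-0.0026,-0.003,-0.03],[0.008,0,-0.0026,-0.004,-0.03],[0.008,0,-0.0026,-0.004,-0.03],[0.008,0,-0.0026,-0.004,-0.03]]}}

```text
t: 12.75
ee_pos: [0.5435, -0.0279, 0.1036]
orientation: [-0.383, 0.594, 0.383, 0.595]
wrist_force: [0.2, -1.2, -1.3]
finger_gap: 0.177
```

```bash
python3 - <<'E'
from w import *
st()
E
```

```text
t 12.75 pos [ 0.5435 -0.0279  0.1036] jawheading 65.60630361137923 xax [ 0.0016  0.0012 -1.    ] F [ 0.2051 -1.236  -1.3182] T [0.005  0.0236 0.0341] gap 0.17747009840145647 j [ 0.3574  0.5862 -0.5917  1.9247  0.46    0.7658  0.6496]
```

Call:
{"name": "apply_moves", "arguments": {"plan": [[0.008,0,0,-0.0014,0],[0.008,0,0,-0.0028,0],[0.008,0,0,-0.0042,0],[0.008,0,0,-0.0056,0],[0.008,0,0,-0.007,0],[0.008,0,0,-0.0084,0],[0.008,0,0,-0.0095,0],[0.008,0,0,-0.0095,0]]}}

```text
t: 13.55
ee_pos: [0.5434, -0.0279, 0.0939]
orientation: [-0.383, 0.594, 0.383, 0.595]
wrist_force: [0.3, -0.0, -0.8]
finger_gap: 0.182
```

Call:
{"name": "apply_moves", "arguments": {"plan": [[0.008,0,0,-0.0005,0],[0.008,0,0,-0.001,0],[0.008,0,0,-0.0015,0],[0.008,0,0,-0.002,0],[0.008,0,0,-0.0025,0],[0.008,0,0,-0.003,0],[0.008,0,0,-0.0035,0],[0.008,0,0,-0.0035,0]]}}

```text
t: 14.35
ee_pos: [0.5434, -0.028, 0.0903]
orientation: [-0.383, 0.594, 0.383, 0.595]
wrist_force: [0.3, 0.2, -1.2]
finger_gap: 0.177
```

```bash
python3 - <<'E'
from w import *
st()
E
```

```text
t 14.35 pos [ 0.5434 -0.028   0.0903] jawheading 65.60590238008153 xax [ 0.0013  0.0012 -1.    ] F [ 0.2943  0.181  -1.1591] T [-0.0229  0.0035  0.0635] gap 0.17743964960634026 j [ 0.3474  0.6037 -0.5785  1.9368  0.4777  0.7383  0.634 ]
```

The nose is in the hole with no lateral force. I'll keep going down slowly.

Call:
{"name": "apply_moves", "arguments": {"plan": [[0.008,0,0,-0.0005,0],[0.008,0,0,-0.001,0],[0.008,0,0,-0.0015,0],[0.008,0,0,-0.002,0],[0.008,0,0,-0.0025,0],[0.008,0,0,-0.003,0],[0.008,0,0,-0.003,0],[0.008,0,0,-0.003,0]]}}

```text
t: 15.15
ee_pos: [0.5434, -0.0279, 0.0873]
orientation: [-0.383, 0.594, 0.383, 0.595]
wrist_force: [-0.5, 0.0, -1.4]
finger_gap: 0.179
```

```bash
python3 - <<'E'
from w import *
st()
E
```

```text
t 15.15 pos [ 0.5434 -0.0279  0.0873] jawheading 65.61172340543226 xax [ 0.0013  0.0012 -1.    ] F [-0.4649  0.0021 -1.431 ] T [ 0.0061 -0.0448  0.0355] gap 0.17888799214408663 j [ 0.345   0.6076 -0.5753  1.9395  0.4818  0.7319  0.6303]
```

The pin is about 4 mm below the riding height with no force, so it's in the slots. I'll continue to the bottom by feel.

Call:
{"name": "apply_moves", "arguments": {"plan": [[0.008,0,0,-0.0006,0],[0.008,0,0,-0.0012,0],[0.008,0,0,-0.0018,0],[0.008,0,0,-0.0024,0],[0.008,0,0,-0.003,0],[0.008,0,0,-0.0036,0],[0.008,0,0,-0.0042,0],[0.008,0,0,-0.0042,0]]}}

```text
t: 15.95
ee_pos: [0.5434, -0.0279, 0.083]
orientation: [-0.383, 0.594, 0.383, 0.595]
wrist_force: [0.6, -0.3, -2.2]
finger_gap: 0.178
```

Call:
{"name": "apply_moves", "arguments": {"plan": [[0.008,0,0,-0.0003,0],[0.008,0,0,-0.0006,0],[0.008,0,0,-0.0009,0],[0.008,0,0,-0.0012,0],[0.008,0,0,-0.0012,0],[0.008,0,0,-0.0012,0],[0.008,0,0,-0.0012,0],[0.008,0,0,-0.0012,0]]}}

```text
t: 16.75
ee_pos: [0.5434, -0.0279, 0.082]
orientation: [-0.383, 0.594, 0.383, 0.595]
wrist_force: [-0.8, -0.3, 3.4]
finger_gap: 0.18
```

```bash
python3 - <<'E'
from w import *
st()
E
```

```text
t 16.75 pos [ 0.5434 -0.0279  0.082 ] jawheading 65.60899166972025 xax [ 0.0014  0.0012 -1.    ] F [-0.8302 -0.3059  3.3507] T [-0.0486  0.1786 -0.0001] gap 0.17984094210461238 j [ 0.3407  0.6148 -0.5696  1.9442  0.4893  0.7206  0.6238]
```

Contact at TCP z = 0.082 is exactly the predicted "dropped" height. Now I'll screw clockwise, lowering along.

Call:
{"name": "apply_moves", "arguments": {"plan": [[0.008,0,0,0,-0.05],[0.008,0,0,-0.0002,-0.1],[0.008,0,0,-0.0005,-0.15],[0.008,0,0,-0.0008,-0.2],[0.008,0,0,-0.001,-0.25],[0.008,0,0,-0.0013,-0.3],[0.008,0,0,-0.0013,-0.3],[0.008,0,0,-0.0013,-0.3]]}}

```text
t: 17.55
ee_pos: [0.5443, -0.0274, 0.0815]
orientation: [-0.29, 0.644, 0.29, 0.646]
wrist_force: [-1.2, 0.1, 9.7]
finger_gap: 0.179
```

```bash
python3 - <<'E'
from w import *
st()
E
```

```text
t 17.55 pos [ 0.5443 -0.0274  0.0815] jawheading 48.438318359125844 xax [ 0.0037  0.001  -1.    ] F [-1.1838  0.0957  9.6806] T [0.203  0.1375 0.0164] gap 0.17891067909961797 j [ 0.2852  0.6001 -0.4837  1.9465  0.4236  0.6914  0.3883]
```

Call:
{"name": "apply_moves", "arguments": {"plan": [[0.008,0,0,-0.0001,-0.05],[0.008,0,0,-0.0003,-0.1],[0.008,0,0,-0.0005,-0.15],[0.008,0,0,-0.0008,-0.2],[0.008,0,0,-0.001,-0.25],[0.008,0,0,-0.0012,-0.3],[0.008,0,0,-0.0012,-0.3],[0.008,0,0,-0.0012,-0.3]]}}

```text
t: 18.35
ee_pos: [0.5442, -0.0274, 0.0802]
orientation: [-0.191, 0.68, 0.191, 0.682]
wrist_force: [-0.5, -0.0, 0.6]
finger_gap: 0.18
```

```bash
python3 - <<'E'
from w import *
st()
E
```

```text
t 18.35 pos [ 0.5442 -0.0274  0.0802] jawheading 31.34536715967265 xax [ 0.0036 -0.0002 -1.    ] F [-0.4928 -0.0428  0.6165] T [-0.0515  0.0683 -0.0017] gap 0.17997605042563813 j [ 0.2276  0.5894 -0.3963  1.9499  0.3555  0.6664  0.1568]
```

Call:
{"name": "apply_moves", "arguments": {"plan": [[0.008,0,0,-0.0002,-0.05],[0.008,0,0,-0.0005,-0.1],[0.008,0,0,-0.0008,-0.15],[0.008,0,0,-0.0011,-0.2],[0.008,0,0,-0.0013,-0.25],[0.008,0,0,-0.0015,-0.3],[0.008,0,0,-0.0017,-0.33],[0.008,0,0,-0.0017,-0.33]]}}

```text
t: 19.15
ee_pos: [0.5443, -0.0273, 0.0785]
orientation: [-0.077, 0.702, 0.076, 0.704]
wrist_force: [-0.0, -0.4, -0.6]
finger_gap: 0.179
```

```bash
python3 - <<'E'
from w import *
st()
E
```

```text
t 19.15 pos [ 0.5443 -0.0273  0.0785] jawheading 12.45910767261131 xax [ 0.0036 -0.0014 -1.    ] F [-0.0252 -0.3902 -0.6396] T [0.0159 0.0226 0.0431] gap 0.17908712402520655 j [ 0.1628  0.5817 -0.2992  1.9533  0.2767  0.6422 -0.095 ]
```

Call:
{"name": "apply_moves", "arguments": {"plan": [[0.008,0,0,-0.0002,-0.04],[0.008,0,0,-0.0004,-0.08],[0.008,0,0,-0.0006,-0.12],[0.008,0,0,-0.0008,-0.16],[0.008,0,0,-0.001,-0.2],[0.008,0,0,-0.0011,-0.24],[0.008,0,0,-0.0011,-0.24],[0.008,0,0,-0.0011,-0.24]]}}

```text
t: 19.95
ee_pos: [0.5446, -0.0275, 0.078]
orientation: [0.007, 0.706, -0.009, 0.708]
wrist_force: [-1.4, -1.1, 8.9]
finger_gap: 0.176
```

```bash
python3 - <<'E'
from w import *
st()
E
```

```text
t 19.95 pos [ 0.5446 -0.0275  0.078 ] jawheading -1.3462385572114217 xax [ 0.0039 -0.0025 -1.    ] F [-1.4429 -1.0595  8.9289] T [-0.0931  0.3905 -0.0586] gap 0.17637900340138485 j [ 0.1152  0.5773 -0.2282  1.9552  0.2164  0.6286 -0.276 ]
```

The shoulder meets the face at z = 0.078, as predicted, after 67° of turn. I'll add a few degrees without pressing, then look.

Call:
{"name": "apply_moves", "arguments": {"plan": [[0.008,0,0,0,-0.03],[0.008,0,0,0,-0.06],[0.008,0,0,0,-0.08],[0.008,0,0,0,-0.08],[0.008,0,0,0,-0.08],[0.008,0,0,0,-0.08],[0.008,0,0,0,-0.08],[0.008,0,0,0,-0.08]]}}

```text
t: 20.75
ee_pos: [0.5445, -0.0276, 0.078]
orientation: [0.036, 0.705, -0.037, 0.707]
wrist_force: [-2.2, -1.1, 4.9]
finger_gap: 0.18
```

```bash
python3 - <<'E'
from w import *
st();sd=viewer.snapshot('side')
save(sd[170:260,215:315],'s8.png',6)
E
```

```text
t 20.75 pos [ 0.5445 -0.0276  0.078 ] jawheading -5.9271142497573 xax [ 0.0036 -0.0028 -1.    ] F [-2.2054 -1.1123  4.9258] T [-0.2234  0.3786  0.0126] gap 0.18019006148416286 j [ 0.0995  0.5759 -0.2048  1.9556  0.1957  0.6254 -0.3354]
```

View pics/s8.png

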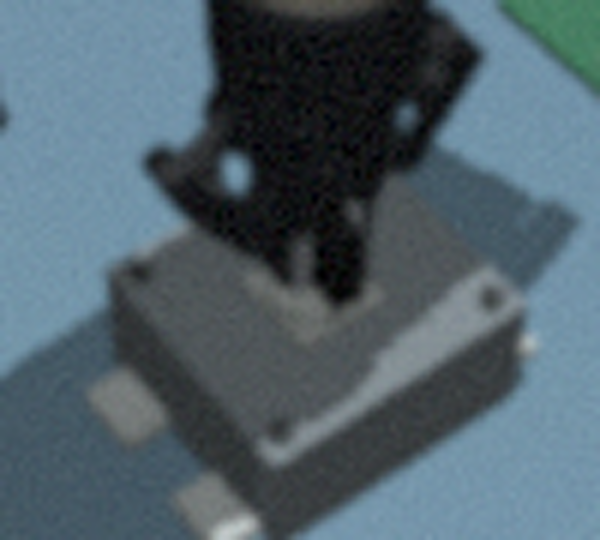

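The shoulder disc lies flat on the plug face at around (310,310) in the crop. Now a slow draw straight up with a firmer grip.

Call:
{"name": "apply_moves", "arguments": {"plan": [[0.006,0,0,0,0],[0.006,0,0,0,0],[0.006,0,0,0.0008,0],[0.006,0,0,0.0016,0],[0.006,0,0,0.0024,0],[0.006,0,0,0.0032,0],[0.006,0,0,0.004,0],[0.006,0,0,0.005,0]], "grip_force": 90}}

```text
t: 21.6
ee_pos: [0.5438, -0.0275, 0.0825]
orientation: [0.036, 0.705, -0.038, 0.707]
wrist_force: [-0.0, 0.8, -12.9]
finger_gap: 0.176
```

```bash
python3 - <<'E'
from w import *
st()
E
```

```text
t 21.6 pos [ 0.5438 -0.0275  0.0825] jawheading -5.927295327198145 xax [ 0.0019 -0.0028 -1.    ] F [ -0.0485   0.7787 -12.9207] T [ 0.1786  0.0188 -0.0284] gap 0.17579599413165534 j [ 0.1013  0.5693 -0.2072  1.9521  0.1925  0.6371 -0.3326]
```

Drawing at about 12 N with little lateral force. I'll continue up.

Call:
{"name": "apply_moves", "arguments": {"plan": [[0.006,0,0,0.002,0],[0.006,0,0,0.004,0],[0.006,0,0,0.007,0],[0.006,0,0,0.01,0],[0.006,0,0,0.013,0],[0.006,0,0,0.016,0],[0.006,0,0,0.019,0],[0.006,0,0,0.022,0]]}}

```text
t: 22.4
ee_pos: [0.5438, -0.0275, 0.1048]
orientation: [0.036, 0.705, -0.037, 0.707]
wrist_force: [0.2, -0.2, -12.3]
finger_gap: 0.174
```

```bash
python3 - <<'E'
from w import *
st()
E
```

```text
t 22.4 pos [ 0.5438 -0.0275  0.1048] jawheading -5.922475256070015 xax [ 0.0019 -0.0028 -1.    ] F [  0.235   -0.1777 -12.3291] T [ 0.1069 -0.0325  0.0198] gap 0.1743468931366761 j [ 0.1091  0.5373 -0.2173  1.9323  0.1792  0.6885 -0.3205]
```

Call:
{"name": "apply_moves", "arguments": {"plan": [[0.006,0,0,0.003,0],[0.006,0,0,0.007,0],[0.006,0,0,0.011,0],[0.006,0,0,0.015,0],[0.006,0,0,0.019,0],[0.006,0,0,0.024,0],[0.006,0,0,0.03,0],[0.006,0,0,0.034,0]]}}

```text
t: 23.2
ee_pos: [0.5439, -0.0275, 0.1394]
orientation: [0.036, 0.705, -0.038, 0.707]
wrist_force: [0.1, -0.1, -6.5]
finger_gap: 0.173
```

Call:
{"name": "apply_moves", "arguments": {"plan": [[0.006,0,0,0.005,0],[0.006,0,0,0.01,0],[0.006,0,0,0.015,0],[0.006,0,0,0.02,0],[0.006,0,0,0.025,0],[0.006,0,0,0.025,0],[0.006,0,0,0.025,0],[0.006,0,0,0.025,0]]}}

```text
t: 24.0
ee_pos: [0.5437, -0.0276, 0.1642]
orientation: [0.036, 0.705, -0.038, 0.707]
wrist_force: [-0.4, -0.3, -7.0]
finger_gap: 0.176
```

```bash
python3 - <<'E'
from w import *
import json
st()
for c in ['side','top']:
    P=viewer.camera_params(c);im=viewer.snapshot(c);save(im,c+'9.png');cv2.imwrite(f'pics/raw_{c}9.png',im[:,:,::-1])
    for r in finder.landmark_of(c,'tray'): print(c,'tray',r['conf'],r['xy'],atz(P,r['xy'],0))
    for r in finder.find_in(c,'tray'): print(c,r['conf'],r['extent'])
E
```

```text
t 24.0 pos [ 0.5437 -0.0276  0.1642] jawheading -5.92561306685145 xax [ 0.002  -0.0028 -1.    ] F [-0.4076 -0.2823 -7.005 ] T [0.0291 0.0019 0.0444] gap 0.17569067647421274 j [ 0.1258  0.4597 -0.2369  1.8692  0.146   0.8275 -0.2897]
side tray 0.95 [342.7, 299.6] [ 0.5629 -0.2622  0.    ]
side tray 0.41 [383.8, 238.3] [ 0.7512 -0.2153  0.    ]
side 0.91 [302.3, 261.4, 380.8, 337.3]
top tray 0.74 [359.4, 185.5] [ 0.5631 -0.2504  0.    ]
top 0.76 [338.9, 164.8, 383.9, 209.6]
```

View pics/side9.png

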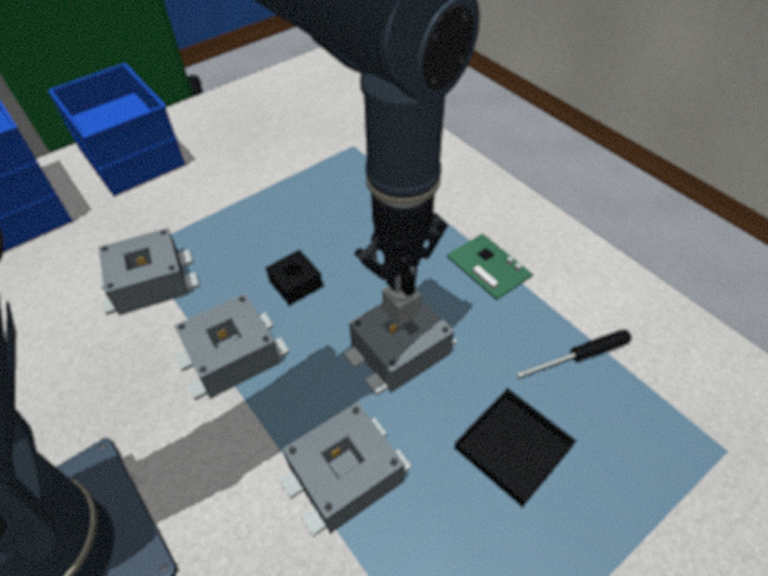

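View pics/top9.png

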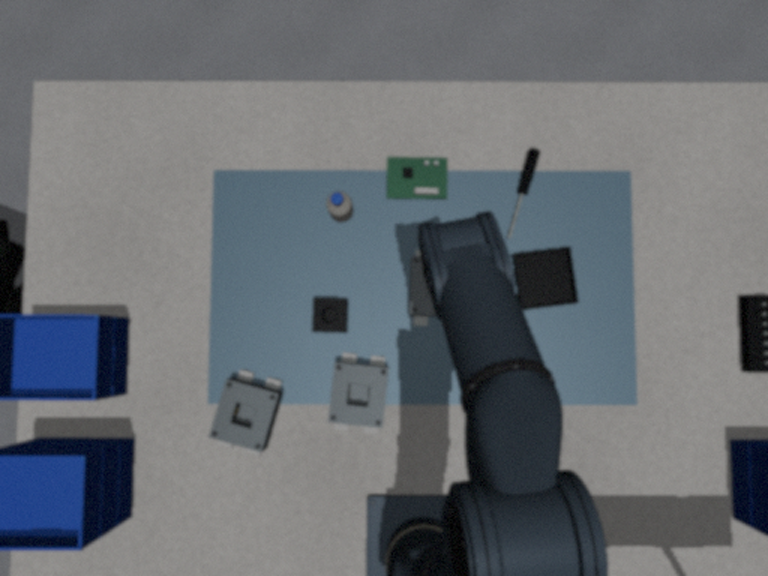

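The plug is out: it hangs under the puller and the pocket is empty, at around (400,325) in the side picture. The force reading of 7 N matches the combined weight. I'll carry it to the tray, at about (0.56, -0.256).

Call:
{"name": "apply_moves", "arguments": {"plan": [[0.006,0.001,-0.01,0,0],[0.006,0.002,-0.025,0,0],[0.006,0.004,-0.045,0,0],[0.006,0.006,-0.065,0,0],[0.006,0.008,-0.085,0,0],[0.006,0.01,-0.105,0,0],[0.006,0.012,-0.12,0,0],[0.006,0.012,-0.13,0,0]]}}

```text
t: 25.1
ee_pos: [0.5557, -0.1601, 0.1642]
orientation: [0.036, 0.705, -0.039, 0.707]
wrist_force: [-0.1, 0.1, -6.4]
finger_gap: 0.173
```

Call:
{"name": "apply_moves", "arguments": {"plan": [[0.006,0.001,-0.015,0,0],[0.006,0.002,-0.03,0,0],[0.006,0.003,-0.05,0,0],[0.006,0.004,-0.07,0,0],[0.006,0.005,-0.085,0,0],[0.006,0.005,-0.095,0,0],[0.006,0.005,-0.1,0,0],[0.006,0.005,-0.1,0,0]]}}

```text
t: 25.9
ee_pos: [0.5606, -0.2605, 0.164]
orientation: [0.036, 0.705, -0.039, 0.707]
wrist_force: [-0.2, 0.6, -6.9]
finger_gap: 0.173
```

```bash
python3 - <<'E'
from w import *
st()
for c in ['side','wrist']:
    P=viewer.camera_params(c);im=viewer.snapshot(c);save(im,c+'10.png')
    for q,z in [('tray',0),('plug_face',.148),('puller_foot',.149)]:
        for r in finder.landmark_of(c,q): print(c,q,r['conf'],r['xy'],atz(P,r['xy'],z))
E
```

```text
t 25.9 pos [ 0.5606 -0.2605  0.164 ] jawheading -6.089214133315676 xax [ 0.0019 -0.0034 -1.    ] F [-0.2018  0.6491 -6.8963] T [ 0.017   0.0408 -0.0171] gap 0.17259001737478238 j [ 0.4952  0.556  -0.2179  1.6802  0.1474  0.9185  0.1135]
side tray 0.98 [340.7, 297.3] [ 0.5633 -0.2559  0.    ]
side tray 0.45 [352.6, 265.7] [ 0.6393 -0.2196  0.    ]
side plug_face 0.79 [354.2, 267.3] [ 0.5588 -0.2614  0.148 ]
side puller_foot 0.72 [354.7, 267.9] [ 0.558 -0.263  0.149]
wrist tray 0.78 [265.8, 170.9] [ 0.5648 -0.2627  0.    ]
```

View pics/side10.png

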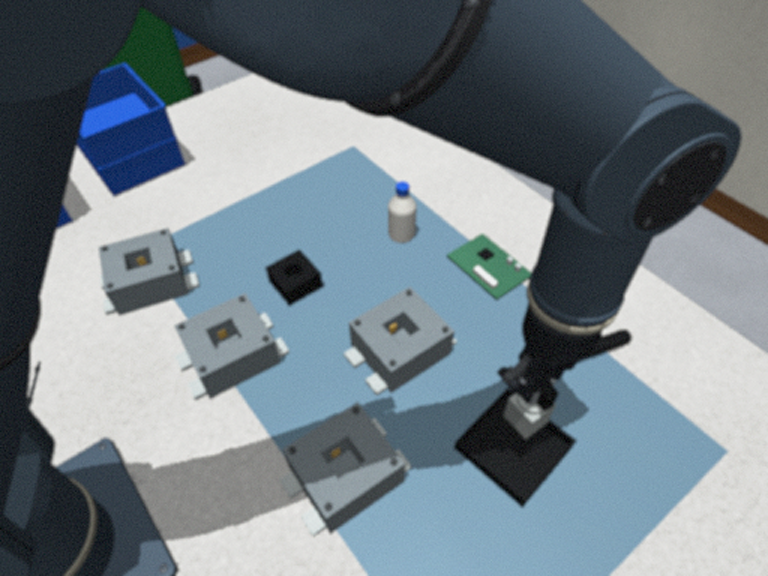

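View pics/wrist10.png

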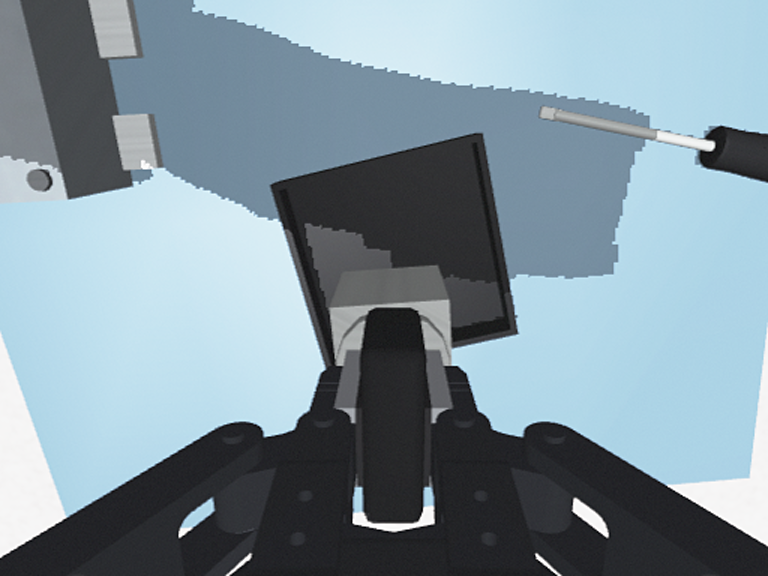

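The plug hangs upright over the middle of the tray. I'll lower it, slowly at the end.

Call:
{"name": "apply_moves", "arguments": {"plan": [[0.006,0.001,0.001,-0.008,0],[0.006,0.003,0.002,-0.018,0],[0.006,0.003,0.002,-0.03,0],[0.006,0.003,0.002,-0.044,0],[0.006,0.003,0.002,-0.058,0],[0.006,0.003,0.002,-0.07,0],[0.006,0.003,0.002,-0.08,0],[0.006,0.003,0.002,-0.085,0]]}}

```text
t: 27.1
ee_pos: [0.5634, -0.2575, 0.0779]
orientation: [0.036, 0.706, -0.038, 0.706]
wrist_force: [-0.4, -0.2, -6.4]
finger_gap: 0.172
```

Call:
{"name": "apply_moves", "arguments": {"plan": [[0.006,0,0,-0.001,0],[0.006,0,0,-0.002,0],[0.006,0,0,-0.003,0],[0.006,0,0,-0.004,0],[0.006,0,0,-0.005,0],[0.006,0,0,-0.006,0],[0.006,0,0,-0.007,0],[0.006,0,0,-0.008,0]]}}

```text
t: 27.9
ee_pos: [0.5634, -0.2575, 0.0698]
orientation: [0.036, 0.706, -0.038, 0.706]
wrist_force: [-0.1, 0.9, -5.5]
finger_gap: 0.176
```

```bash
python3 - <<'E'
from w import *
st()
E
```

```text
t 27.9 pos [ 0.5634 -0.2575  0.0698] jawheading -6.015898387249479 xax [ 0.0008 -0.0029 -1.    ] F [-0.079   0.8538 -5.4534] T [-0.0098 -0.0124 -0.0439] gap 0.17556887581658723 j [ 0.4729  0.6691 -0.1952  1.764   0.1862  0.7247  0.0742]
```

Call:
{"name": "apply_moves", "arguments": {"plan": [[0.006,0,0,-0.0006,0],[0.006,0,0,-0.0012,0],[0.006,0,0,-0.0018,0],[0.006,0,0,-0.0024,0],[0.006,0,0,-0.003,0],[0.006,0,0,-0.0035,0],[0.006,0,0,-0.0038,0],[0.006,0,0,-0.0038,0]]}}

```text
t: 28.7
ee_pos: [0.5634, -0.2575, 0.066]
orientation: [0.036, 0.706, -0.038, 0.706]
wrist_force: [-0.2, -0.6, -6.7]
finger_gap: 0.173
```

```bash
python3 - <<'E'
from w import *
st()
E
```

```text
t 28.7 pos [ 0.5634 -0.2575  0.066 ] jawheading -6.018476729521867 xax [ 0.0008 -0.0029 -1.    ] F [-0.2089 -0.6376 -6.7423] T [-0.0519 -0.0079 -0.003 ] gap 0.17315993662569962 j [ 0.4721  0.6741 -0.1939  1.7667  0.1879  0.717   0.0727]
```

Call:
{"name": "apply_moves", "arguments": {"plan": [[0.006,0,0,-0.0004,0],[0.006,0,0,-0.0008,0],[0.006,0,0,-0.0012,0],[0.006,0,0,-0.0016,0],[0.006,0,0,-0.002,0],[0.006,0,0,-0.002,0],[0.006,0,0,-0.002,0],[0.006,0,0,-0.002,0]]}}

```text
t: 29.5
ee_pos: [0.5636, -0.2576, 0.0642]
orientation: [0.036, 0.706, -0.038, 0.707]
wrist_force: [0.4, 0.2, 0.9]
finger_gap: 0.173
```

```bash
python3 - <<'E'
from w import *
st();im=viewer.snapshot('side');save(im[215:345,290:400],'s11.png',4.5)
E
```

```text
t 29.5 pos [ 0.5636 -0.2576  0.0642] jawheading -6.017927588587069 xax [ 0.0014 -0.0031 -1.    ] F [0.4409 0.1914 0.8527] T [-0.0082 -0.0924 -0.0457] gap 0.1725042633358174 j [ 0.4717  0.6766 -0.1932  1.7679  0.1887  0.7129  0.072 ]
```

View pics/s11.png

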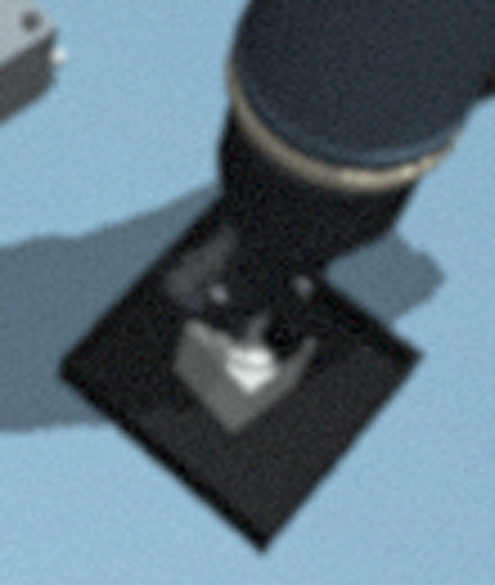

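Touchdown: the weight is off the wrist and the plug stands on the tray floor. Now I'll open and rise straight up.

Call:
{"name": "apply_moves", "arguments": {"plan": [[0.02,0,0,0,0],[0.03,0,0,0,0],[0.04,0,0,0,0],[0.05,0,0,0,0],[0.06,0,0,0,0],[0.06,0,0,0,0],[0.06,0,0,0,0],[0.06,0,0,0,0]], "grip_force": 20}}

```text
t: 30.35
ee_pos: [0.5636, -0.2575, 0.0642]
orientation: [0.036, 0.706, -0.038, 0.707]
wrist_force: [-0.2, 0.1, -0.1]
finger_gap: 0.705
```

Call:
{"name": "apply_moves", "arguments": {"plan": [[0.06,0,0,0.004,0],[0.06,0,0,0.012,0],[0.06,0,0,0.025,0],[0.06,0,0,0.04,0],[0.06,0,0,0.06,0],[0.06,0,0,0.08,0],[0.06,0,0,0.1,0],[0.06,0,0,0.12,0]]}}

```text
t: 31.15
ee_pos: [0.5637, -0.2576, 0.1864]
orientation: [0.036, 0.705, -0.038, 0.707]
wrist_force: [-0.1, -0.5, -0.5]
finger_gap: 0.703
```

```bash
python3 - <<'E'
from w import *
st()
for c in ['side','wrist']:
    P=viewer.camera_params(c);im=viewer.snapshot(c);save(im,c+'12.png')
    if c=='side':save(im[215:345,290:400],'s12.png',4.5)
    for q,z in [('puller_foot',.051),('plug_face',.051),('tray',0)]:
        for r in finder.landmark_of(c,q): print(c,q,r['conf'],r['xy'],atz(P,r['xy'],z))
E
```

```text
t 31.15 pos [ 0.5637 -0.2576  0.1864] jawheading -6.0185136212067345 xax [ 0.0024 -0.0034 -1.    ] F [-0.0998 -0.493  -0.4712] T [-0.0137 -0.004  -0.0181] gap 0.7025133589468124 j [ 0.4919  0.5355 -0.2222  1.6499  0.14    0.9683  0.1156]
side puller_foot 0.96 [347.6, 287.5] [ 0.5669 -0.2605  0.051 ]
side plug_face 0.76 [345.5, 288.7] [ 0.5616 -0.2596  0.051 ]
side tray 0.78 [340.2, 298.4] [ 0.5607 -0.257   0.    ]
wrist puller_foot 0.63 [261.4, 179.0] [ 0.5636 -0.2609  0.051 ]
wrist plug_face 0.39 [448.6, 98.0] [ 0.719  -0.2103  0.051 ]
```

View pics/s12.png

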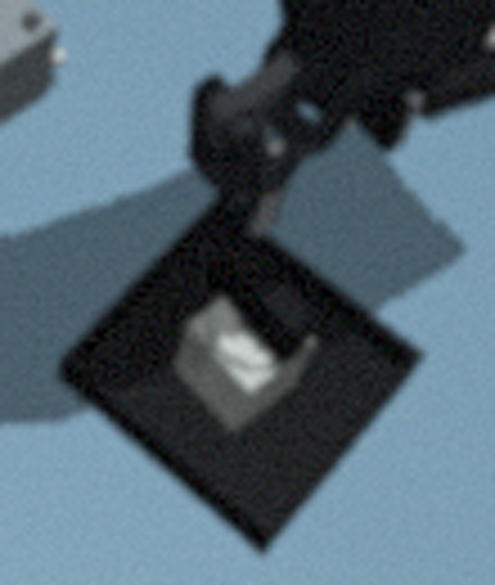

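View pics/wrist12.png

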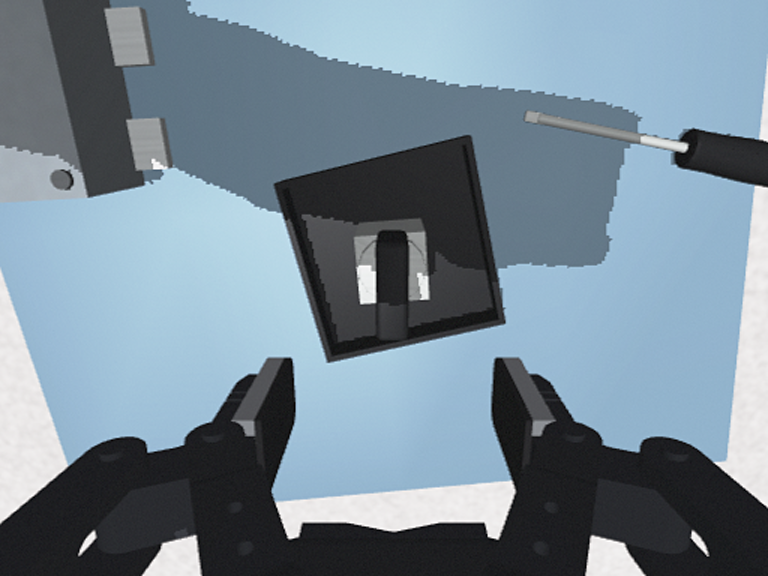

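The plug stands upright in the middle of the tray at about (392,275), with the puller seated in it and the gripper clear. I'll hand it in.

```bash
python3 - <<'E'
from h import *
print(bot.close_job())
E
```

```text
the job is handed in; nothing more can be done
None
```

The plug is out of the fixture and stands upright in the middle of the tray with the puller still screwed in. I handed the job in at about 31 s.

- **Fixture:** I took the one farthest from the base, about 0.54 m away. It was also the only look-alike with a filled pocket.
- **Screwing in:** The pin dropped into the slots at a heading of about -24°. Contact came at the predicted "dropped" height, with about 5 N. I turned it about 71° clockwise until the shoulder met the face, with up to about 11 N of push.
- **Drawing and placing:** The plug drew at about 12 N with almost no sideways force. It was lowered to touchdown on the tray floor and released.

**Last checks:** The side and wrist pictures show the plug upright and about central in the tray, with the shoulder on its face. The gripper was about 0.12 m above and clear, and the wrist force was near zero. I did not touch the board, flask or screwdriver.

**Disagreements:**
- The wrist camera's stated pose was off by about 2 mm in y; I compared puller and plug in the same picture instead.
- In the last look the wrist camera's plug finder gave one low-confidence (0.39) false hit away from the tray. The side camera's finder and the pictures contradict it.
- The plug touched down about 2 mm lower than I had worked out.

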